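# Load the spring-fed dish magazine and cover it

## Task

Take the dust cover off the dish magazine and stand it right way up on the cart, clear of the magazine. Load every culture dish on the cart into the magazine, lid up, lifting only the top one each time from the nested stack and pressing each down against the sprung follower until it snaps under the catches and stays there. Then put the dust cover back on the rim so that it sits fully down and level, and leave the other things on the cart where they are.

Things in the scene. Friction and masses are not known exactly. Their poses are not given: they have to be found in the camera images.
- magazine_mouth (a point): mouth of the dish magazine: fixed upright 8-sided aluminium housing, 88 mm across flats, 88 mm high, on a grey base 104x104x8. Point on its axis in the plane of its rim (top), z up. Bore 63 mm wide, flaring to 77 at the rim. A dish set in it rests on the catches, underside about 6 mm below the rim, loose 5 mm sideways. Shut fingertips fit in the mouth; opened round a dish they must stay above the rim.
- magazine_catches (a point): on the axis, level with the flat undersides of four sprung steel catches (at x, y, -x, -y), 10 mm below the rim. They reach in to 26.5 mm from the axis; their tops slope inward. Press a dish at the middle of its lid (6 to 15 N) until its raised centre is level with this point (10 mm below the rim): it snaps under. Let go, it rises till its drum is stopped here, its point 5.5 mm below.
- follower (a joint): sprung follower plate in the bore, m pushed down: 0 empty, about 0.013 with one dish, 0.014 more with each further dish, which nests on the last; at most 0.0605 (room for four). The spring pushes up with 3 N at 0 and 6 N at the end.
- cover_knob (a point): dust cover: grey round plate 112 mm across, 5 thick, under it a skirt 10 deep (8-sided, 101 across inside), on top a black round knob 24 across, 26 high. 0.15 kg. Point on the axis in mid-knob, 13 mm above the plate's top, 28 above the skirt's lower edge; z up. It starts seated on the magazine: plate on the rim, point 18 mm above the rim.
- cover: the same dust cover; origin on its axis at the skirt's lower edge
- dish_1_mid (a point): closed culture dish, 60 mm across, brown under an off-white lid. From its underside: foot ring (48 across outside, 43 inside) to 4 mm, drum 60 across from 4 to 14, raised lid centre 39 across from 14 to 17 mm. 0.05 kg, firm. Point on its axis 8.5 mm above its underside, z up. Starts on the cart at the bottom of the nested stack.
- dish_2_mid (a point): dish like dish_1, same point. Starts nested on dish_1, 14 mm higher, the raised centre of dish_1 inside its foot.
- dish_3_mid (a point): dish like dish_1, same point. If present, starts nested on dish_2 in the same way.
- dish_4_mid (a point): dish like dish_1, same point. If present, starts alone on the cart.
- tape_roll: bystander: roll of tape, 58 x 64 mm, 20 mm high; origin at its underside
- cover_box_a: bystander: small box of cover glasses, 34 x 34 mm, 17 mm high; origin at its underside
- pot_b: bystander: white specimen pot with cap, 50 mm across, 55 mm high; origin at its underside
Mind the look-alikes: they are no part of the job. What is shaped like the part that bears dish_4_mid but red or yellow is not meant.

How it is judged:
By the outcome, as a careful person would: the job done as asked, in the order asked, and still so for the second after the job is handed in, with the robot touching nothing.
Of dish_3, dish_4 only 1 to 2 are there at a start; the rules pass over those that are not, and their reading is None.
At some moment in a run one of cover, dish_4 may be knocked a few centimetres aside while the robot is not near it.
Once in a run the grip may slacken for a moment while it holds something.
It also fails if it takes over 210 s, if anything falls off the work surface, if the arm or the gripper's body presses on something with over 40 N, if the wrist force passes 120 N, or if a joint passes its speed limit or range.

## Robot

A 6-joint arm with a two-finger parallel gripper is mounted at the origin on a cart in front of the work surface, level with it; the furniture and walls round the work are solid. World frame = base frame: x ahead of the robot, y to its left, z up, the work surface at z = 0. Lengths are in m, angles in rad, forces in N, time in s.
With the tool pointing down it reaches from about 0.25 to 0.725 m from the base axis. Payload 4 kg.
Tool frame: the origin (TCP) lies at the very end of the fingers, on their centre line; the grasp point (between the pads) lies arm.hold_point_z behind it (arm.hold_point_z is the distance from the TCP to the grasp point, in m); z points along the fingers, y is the direction in which the jaws open and shut (so a half turn about z gives the same grasp; the last joint's range is limited). The gripper opens to 85 mm and grips with 20 to 120 N. Pads are 22 mm wide; open, the fingers measure 114 mm over their backs; the gripper's body (76 mm by 85 mm) begins 54 mm behind the grasp point. The pads swing forward as they close: fully open they stand 13 mm farther back than shut.
Start: joints at [-1.117, 0.241, 0.005, 1.335, 0, 1.571], TCP at [0.219, -0.449, 0.231] pointing down, gripper open.
Joint ranges: [-2.72, 2.72], [-1.05, 1.87], [-1.09, 1.28], [-1.99, 2.15], [-1.42, 1.44], [-3.14, 3.14]. Speed limits (rad/s): [2.79, 2.79, 3.14, 3.14, 3.14, 3.14].

## Interface

Orientations are given as a unit quaternion [w, x, y, z].
In Python, from workcell import state, viewer, order, arm gives the robot as it stands.
- The arm moves only by the tool carry_out, never from a script. Its argument "series" is text: rows parted by semicolons, each of 5 numbers parted by spaces: the shift along the tool's x, y, z in cm, then the turn about the tool's z in degrees, then the opening, from 0 (shut) to 1 (fully open). A call has 1 to 10 rows; each row shifts and turns the commanded pose from where the row before left it, along the tool's axes as they then stand; what a row does not reach is not made up. A row lasts 1/12 s, in which the tool goes at most 41.7 mm and 7.16 degrees, less where a joint would pass 70% of its speed; a pose out of reach is approached as far as the arm can. A call is refused whole if a number of a shift passes 4.17 or a number of a turn 7.16, either way. A call with a gripper value outside its range is refused whole. The fingers move at their own pace and stop on an object; the grip force is fixed at half the most. Time passes only in rows, so rows that do not move let the fingers close. It gives the time, the measured TCP pose, the force and the opening at its end, in the units of the state.
- state(): the state, without advancing time (a new reading comes with each control period).
- viewer.capture(name): name is "scene" or "top" or "wrist"; returns the picture (400x640x3 uint8, red, green, blue); there is no depth.
- viewer.get_calibration(name): a dict with "camera_matrix" (3x3 intrinsics, pixels), "k1" (the pictures are not rectified: a ray, as slopes to the right and down, at radius r is drawn at 1 + k1 r^2 times it, then the intrinsics apply), "eye" and "orientation" of the camera in the world; the wrist camera has in their place "hand_eye" (4x4, takes a point from camera to tool coordinates, whose origin is the TCP and whose axes are the flange's). Camera axes: x right, y up, looking along -z (the intrinsics and any distortion apply to the point x, -y, -z); pixel columns grow to the right and rows downward; lengths in m; the calibration is good to about 2 mm. A picture is of the moment at which its call begins: read the wrist's pose just before it. get_calibration takes no time and is no camera call.
- order.sign_off(): hands the job in, once; it reports no verdict.
The state is a dict: "time": time; "qpos": joint angles; "joint_velocities": joint speeds; "joint_torque": joint torques, N m; "position": TCP position; "tool_rot": TCP orientation; "wrist_force": force on the tool from outside, world axes, zero at the start; "ft_torque": the same for the moment, N m; "width": finger opening in m.
Only numpy, scipy, OpenCV 4.12 (cv2) and the standard library are available. Lean on these libraries where they do the work, as an engineer would, in place of code of your own. Each camera call takes 0.05 s, during which the arm holds its last target. There are 200 camera calls.

## Working session

There is one attempt and no reset: what is moved stays moved. The work goes in short steps, Python scripts to look and compute and a tool call to move; the robot and the scene stay as the last step left them, time stands still between calls to the robot, and variables do not carry over. Pictures are saved under pics/ and viewed, about 12 in all and at most 16, crops included, and the job is handed in when it is done.

Besides the shell and the picture viewer there is one more tool, called after "Call:" in YAML: its name, and indented under it one key for each argument. carry_out: Moves the arm, as the interface text tells. Its arguments: {"type":"object","properties":{"series":{"type":"string"}},"required":["series"]}

```bash
ls; mkdir -p pics; cat > h.py <<'E'
import numpy as np, cv2
from workcell import state, viewer, order, arm
from scipy.spatial.transform import Rotation as R
def rot(q): return R.from_quat([q[1],q[2],q[3],q[0]]).as_matrix()
def snap(name,fn):
    s=state(); im=viewer.capture(name); cv2.imwrite('pics/'+fn,im[:,:,::-1]); c=pose(name,s); np.savez('pics/'+fn+'.npz',M=c[0],e=c[1]); return s,im
def pose(name,s):
    c=viewer.get_calibration(name)
    if name=='wrist':
        H=np.array(c['hand_eye']); T=np.eye(4); T[:3,:3]=rot(s['tool_rot']); T[:3,3]=s['position']; W=T@H
        return W[:3,:3],W[:3,3]
    o=np.array(c['orientation']); 
    return (rot(o) if o.size==4 else o), np.array(c['eye'])
def ray(name,fn,u,v):
    d=np.load('pics/'+fn+'.npz'); c=viewer.get_calibration(name); K=np.array(c['camera_matrix']); k=c['k1']
    p=np.array([(u-K[0,2])/K[0,0],(v-K[1,2])/K[1,1]]); q=p.copy()
    for _ in range(20): q=p/(1+k*(q@q))
    D=d['M']@np.array([q[0],-q[1],-1]); return d['e'],D/np.linalg.norm(D)
def atz(name,fn,u,v,z):
    e,D=ray(name,fn,u,v); return e+D*(z-e[2])/D[2]
def tri(*a):
    A=0;b=0
    for x in a:
        e,D=ray(*x); P=np.eye(3)-np.outer(D,D); A=A+P; b=b+P@e
    X=np.linalg.solve(A,b); res=[np.linalg.norm((np.eye(3)-np.outer(ray(*x)[1],ray(*x)[1]))@(X-ray(*x)[0])) for x in a]
    return X.round(4),np.round(res,4)
def proj(name,fn,X):
    d=np.load('pics/'+fn+'.npz'); c=viewer.get_calibration(name); K=np.array(c['camera_matrix']); k=c['k1']
    x=d['M'].T@(np.array(X)-d['e']); p=np.array([x[0],-x[1]])/-x[2]; p=p*(1+k*(p@p)); return (K[0,0]*p[0]+K[0,2],K[1,1]*p[1]+K[1,2])
def axes():
    s=state(); print('t',s['time'],'pos',np.round(s['position'],4),'w',round(s['width'],4),'F',np.round(s['wrist_force'],1)); print(rot(s['tool_rot']).round(3)); return s
E
python3 - <<'E'
from h import *
snap('scene','s0.png'); snap('top','t0.png'); axes(); print(arm.hold_point_z)
for n in('scene','top','wrist'): print(viewer.get_calibration(n))
E
```

```text
pics
t 0.1 pos [ 0.219  -0.4489  0.2305] w 0.0853 F [ 0.4  0.9 -0.6]
[[ 0.899  0.438 -0.001]
 [ 0.438 -0.899  0.002]
 [ 0.    -0.002 -1.   ]]
0.0187
{'camera_matrix': array([[431.87688476,   0.        , 316.3232228 ],
       [  0.        , 431.87688476, 209.1958557 ],
       [  0.        ,   0.        ,   1.        ]]), 'k1': 0.008232378224137256, 'eye': array([-0.19982023,  0.7266423 ,  0.4729235 ]), 'orientation': array([-0.44394362, -0.27165665,  0.46549973,  0.71583987])}
{'camera_matrix': array([[413.9178596 ,   0.        , 316.24918583],
       [  0.        , 413.9178596 , 200.1587326 ],
       [  0.        ,   0.        ,   1.        ]]), 'k1': -0.06033543186521775, 'eye': array([0.46294208, 0.30039455, 0.95895832]), 'orientation': array([ 0.71005225,  0.04154579, -0.01743719, -0.70270598])}
{'camera_matrix': array([[283.84892547,   0.        , 324.07956557],
       [  0.        , 283.84892547, 195.23086394],
       [  0.        ,   0.        ,   1.        ]]), 'k1': -0.0002514967498914161, 'hand_eye': array([[ 4.39251193e-04,  9.61951181e-01,  2.73221031e-01,
         6.89261329e-02],
       [ 9.99998937e-01, -4.26754106e-05, -1.45742465e-03,
        -2.96871801e-04],
       [-1.39031154e-03,  2.73221381e-01, -9.61950178e-01,
        -1.42244778e-01],
       [ 0.00000000e+00,  0.00000000e+00,  0.00000000e+00,
         1.00000000e+00]])}
```

View pics/s0.png

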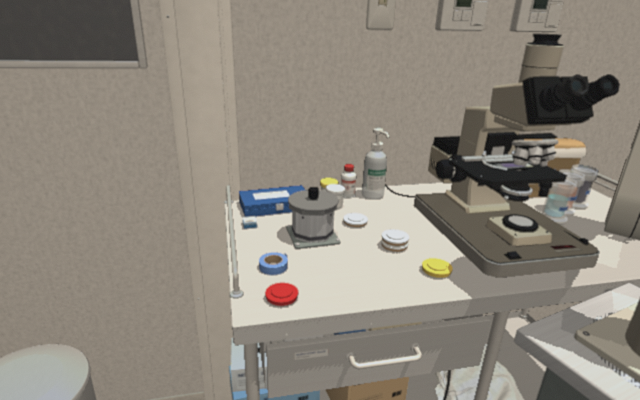

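View pics/t0.png

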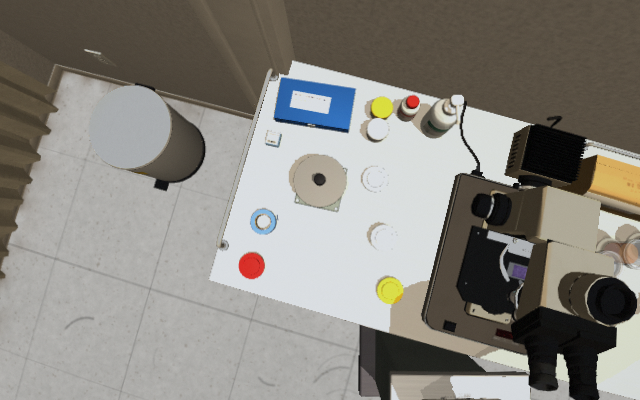

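Stack near top (383,237) / scene (395,240); single dish near top (375,179) / scene (355,220); cover knob top (319,179) / scene (313,193). The red and yellow dishes are decoys. Next I enlarge these areas.

```bash
python3 - <<'E'
from h import *
s=cv2.imread('pics/s0.png'); t=cv2.imread('pics/t0.png')
a=cv2.resize(s[175:285,235:435],None,fx=4,fy=4,interpolation=cv2.INTER_CUBIC)[:,:800]
cv2.imwrite('pics/s0c.png',a)
b=cv2.resize(t[100:250,255:415],None,fx=4,fy=4,interpolation=cv2.INTER_CUBIC); cv2.imwrite('pics/t0c.png',b)
for n,u,v,z in[('top',383,237,.03),('top',375,179,.017),('top',319,179,.12),('top',264,221,.02),('top',273,139,.017),('top',377,129,.055),('top',390,290,.017),('top',251,265,.017)]:
    print(n,u,v,atz(n,'t0.png',u,v,z).round(3))
for c in[(295,62),(215,278),(365,325)]: print(c,atz('top','t0.png',*c,0).round(3))
E
```

```text
top 383 237 [0.459 0.183 0.03 ]
top 375 179 [0.591 0.199 0.017]
top 319 179 [0.576 0.324 0.12 ]
top 264 221 [0.493 0.452 0.02 ]
top 273 139 [0.683 0.435 0.017]
top 377 129 [0.698 0.199 0.055]
top 390 290 [0.341 0.165 0.017]
top 251 265 [0.392 0.48  0.017]
(295, 62) [0.877 0.389 0.   ]
(215, 278) [0.36  0.567 0.   ]
(365, 325) [0.259 0.219 0.   ]
```

View pics/s0c.png

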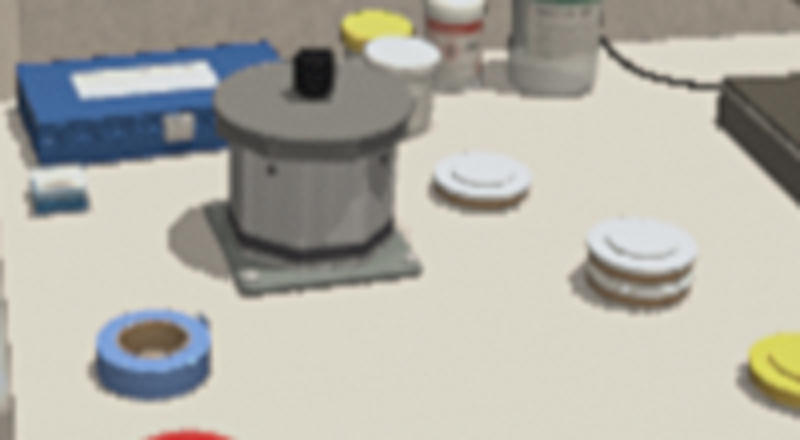

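View pics/t0c.png

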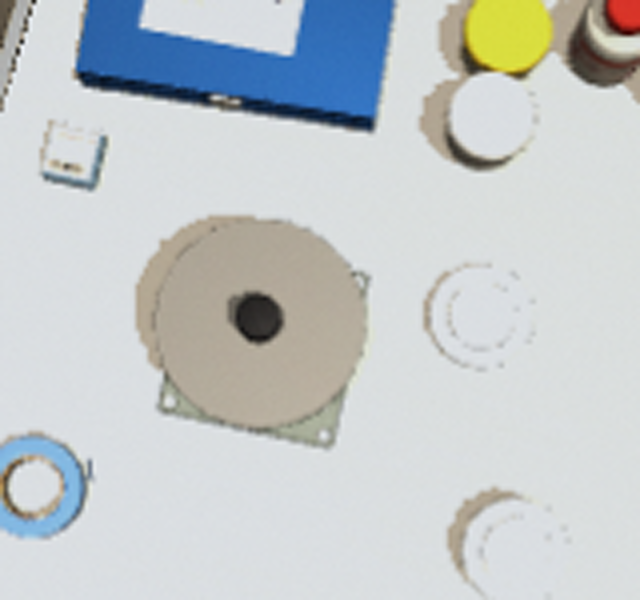

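Two dishes are stacked (two brown/white bands) and one stands alone, so three in total. I triangulate these, and the microscope for clearance.

```bash
python3 - <<'E'
from h import *
def T(n,a,b): print(n,*tri(('top','t0.png',*a),('scene','s0.png',*b)))
T('knobtop',(319.6,179.1),(313.4,187.8))
T('dish4',(375.3,178.6),(355.3,218.4))
T('stack',(383.6,236.9),(395.2,236.2))
T('tape',(263,221),(273.5,257.5))
T('mic head top',(611,300),(547,38)) 
T('eyepieceR?',(592,375),(612,82)); T('eyepieceL?',(541,380),(575,100))
for z in (.25,.3,.35,.4): print(z,atz('top','t0.png',590,385,z).round(3),atz('top','t0.png',541,382,z).round(3),atz('top','t0.png',611,300,z).round(3),atz('scene','s0.png',612,82,z).round(3))
print(atz('top','t0.png',430,320,0).round(3),atz('top','t0.png',520,345,0).round(3))
E
```

```text
knobtop [0.5764 0.3234 0.1204] [0.0004 0.0004]
dish4 [0.5928 0.1982 0.0136] [0.0001 0.0001]
stack [0.4593 0.1803 0.0259] [0.0007 0.0007]
tape [0.4924 0.4533 0.0232] [0. 0.]
mic head top [ 0.3808 -0.0593  0.4327] [0.0032 0.0032]
eyepieceR? [ 0.259  -0.0803  0.3655] [0.0098 0.0098]
eyepieceL? [ 0.2567 -0.0067  0.3453] [0.0023 0.0023]
0.25 [ 0.213 -0.142  0.25 ] [ 0.219 -0.056  0.25 ] [ 0.356 -0.18   0.25 ] [ 0.785 -1.042  0.25 ]
0.3 [ 0.231 -0.11   0.3  ] [ 0.236 -0.031  0.3  ] [ 0.363 -0.147  0.3  ] [ 0.564 -0.645  0.3  ]
0.35 [ 0.248 -0.079  0.35 ] [ 0.253 -0.006  0.35 ] [ 0.371 -0.113  0.35 ] [ 0.343 -0.249  0.35 ]
0.4 [ 0.266 -0.048  0.4  ] [0.271 0.019 0.4  ] [ 0.378 -0.079  0.4  ] [0.122 0.148 0.4  ]
[0.272 0.072 0.   ] [ 0.217 -0.134  0.   ]
```

Lift high first, to pass over the microscope (eyepieces up to about 0.37, head about 0.43).

Call:
carry_out:
  series: "0 0 -4 0 1; 0 0 -4 0 1; 0 0 -4 0 1; 0 0 -4 0 1; 0 0 -4 0 1; 0 0 -4 0 1; 0 0 -4 0 1"

```text
time: 0.68
position: [0.2189, -0.4489, 0.5102]
tool_rot: [0.001, 0.974, 0.225, 0.0]
wrist_force: [0.7, -1.4, 1.0]
width: 0.0855
```

Call:
carry_out:
  series: "0 0 0 -7.1 1; 0 0 0 -7.1 1; 0 0 0 -7.1 1; 0 0 0 -7.1 1; 0 0 0 -7.1 1; 0 0 0 -7.1 1; 0 0 0 -7.1 1; 0 0 0 -7.1 1; 0 0 0 -7.1 1; 0 0 0 -7.1 1"

```text
time: 1.52
position: [0.2193, -0.4497, 0.5075]
tool_rot: [-0.001, 0.66, 0.751, 0.0]
wrist_force: [-0.3, -0.8, 0.8]
width: 0.0858
```

```bash
cat >> h.py <<'E'
def go(X):
    s=axes(); d=rot(s['tool_rot']).T@(np.array(X)-s['position'])*100; print('tool delta cm',d.round(2)); return s
E
python3 -c "
from h import *
s=go([.55,.25,.4]);print(s['qpos'])"
```

```text
t 1.5167 pos [ 0.2193 -0.4497  0.5075] w 0.0858 F [-0.3 -0.8  0.8]
[[-0.128  0.992 -0.   ]
 [ 0.992  0.128  0.001]
 [ 0.001 -0.    -1.   ]]
tool delta cm [65.15 41.75 10.8 ]
[-1.11700402e+00  3.50454758e-01  8.91180086e-01  2.11266302e+00
  1.39828308e-05  3.25500793e-01]
```

Call:
carry_out:
  series: "2.1 3.3 0 0 1; 2.1 3.3 0 0 1; 2.1 3.3 0 0 1; 2.1 3.3 0 0 1; 2.1 3.3 0 0 1; 2.1 3.3 0 0 1; 3.1 1.9 0 0 1; 3.1 1.9 0 0 1; 3.1 1.9 0 0 1; 3.1 1.9 0 0 1"

```text
time: 2.35
position: [0.4613, -0.1664, 0.5075]
tool_rot: [-0.0, 0.663, 0.749, -0.0]
wrist_force: [0.6, -0.7, 0.3]
width: 0.0855
```

Call:
carry_out:
  series: "3.1 1.9 0 0 1; 3.1 1.9 0 0 1; 4 0.5 0 0 1; 4 0.5 0 0 1; 4 0.5 0 0 1; 4 0.5 0 0 1; 4 0.5 0 0 1"

```text
time: 2.93
position: [0.491, 0.1015, 0.5076]
tool_rot: [-0.0, 0.663, 0.749, -0.0]
wrist_force: [0.6, -0.7, 0.2]
width: 0.0857
```

```bash
python3 -c "
from h import *
s=go([.5,.22,.3]);print(s['qpos'])"
```

```text
t 2.9333 pos [0.491  0.1015 0.5076] w 0.0857 F [ 0.6 -0.7  0.2]
[[-0.122  0.993 -0.001]
 [ 0.993  0.122 -0.   ]
 [-0.    -0.001 -1.   ]]
tool delta cm [11.66  2.36 20.76]
[ 2.03861928e-01  3.53131676e-01  8.95804699e-01  2.11422327e+00
 -6.29009178e-05  1.65254708e+00]
```

Call:
carry_out:
  series: "2.1 0.7 2.9 0 1; 2.1 0.7 2.9 0 1; 2.1 0.7 2.9 0 1; 2.1 0.7 2.9 0 1; 2.1 0.7 2.9 0 1; 2.1 0.7 2.9 0 1; 2.1 0.7 2.9 0 1; 0 0 0 0 1; 0 0 0 0 1"

```text
time: 3.68
position: [0.5207, 0.2518, 0.3019]
tool_rot: [-0.001, 0.662, 0.75, -0.003]
wrist_force: [-0.3, -0.8, -0.2]
width: 0.0855
```

```bash
python3 -c "
from h import *
snap('wrist','w0.png');axes()
for X in([.5764,.3234,.127],[.5928,.1982,.017],[.4593,.1803,.031]): print(proj('wrist','w0.png',X))"
```

```text
t 3.7333 pos [0.5216 0.2514 0.3042] w 0.0854 F [-0.   0.6 -0. ]
[[-0.123  0.992 -0.002]
 [ 0.992  0.123 -0.001]
 [-0.001 -0.002 -1.   ]]
(np.float64(384.8514862931513), np.float64(118.90526937809452))
(np.float64(366.5350527425066), np.float64(200.70536589299627))
(np.float64(279.62338838939587), np.float64(204.00398982819635))
```

View pics/w0.png

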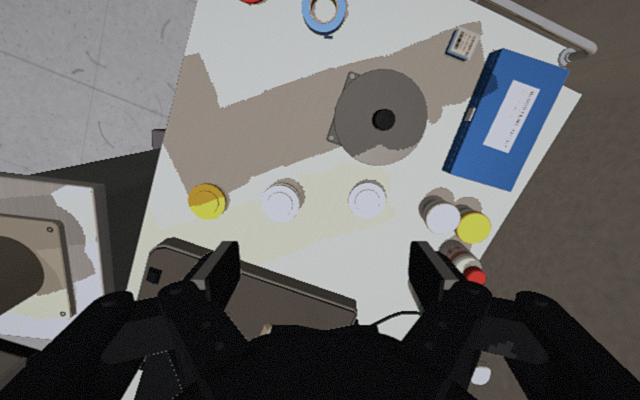

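The wrist picture shows the knob top at (384,119), the single dish at (367,198) and the stack at (281,200), which agrees with predictions to 1–3 px. Now I combine the three views.

```bash
python3 - <<'E'
from h import *
for n,a,b,c in[('knob',(319.6,179.1),(313.4,187.8),(384,119)),('dish4',(375.3,178.6),(355.3,218.4),(367,198.5)),('stack',(383.6,236.9),(395.2,236.2),(281,200.5))]:
    print(n,*tri(('top','t0.png',*a),('scene','s0.png',*b),('wrist','w0.png',*c)))
for n,X in(('dish4',[.5928,.1982,.017]),): pass
im=cv2.imread('pics/w0.png'); cv2.imwrite('pics/w0c.png',cv2.resize(im[60:230,240:440],None,fx=4,fy=4,interpolation=cv2.INTER_CUBIC)[:600])
go([.5764,.3234,.10])
E
```

```text
knob [0.5766 0.3233 0.1203] [0.0005 0.0004 0.0003]
dish4 [0.5931 0.1991 0.0134] [0.001  0.0008 0.0018]
stack [0.4595 0.1816 0.0254] [0.0008 0.002  0.0027]
t 3.7333 pos [0.5216 0.2514 0.3042] w 0.0854 F [-0.   0.6 -0. ]
[[-0.123  0.992 -0.002]
 [ 0.992  0.123 -0.001]
 [-0.001 -0.002 -1.   ]]
tool delta cm [ 6.5   6.36 20.4 ]
```

View pics/w0c.png

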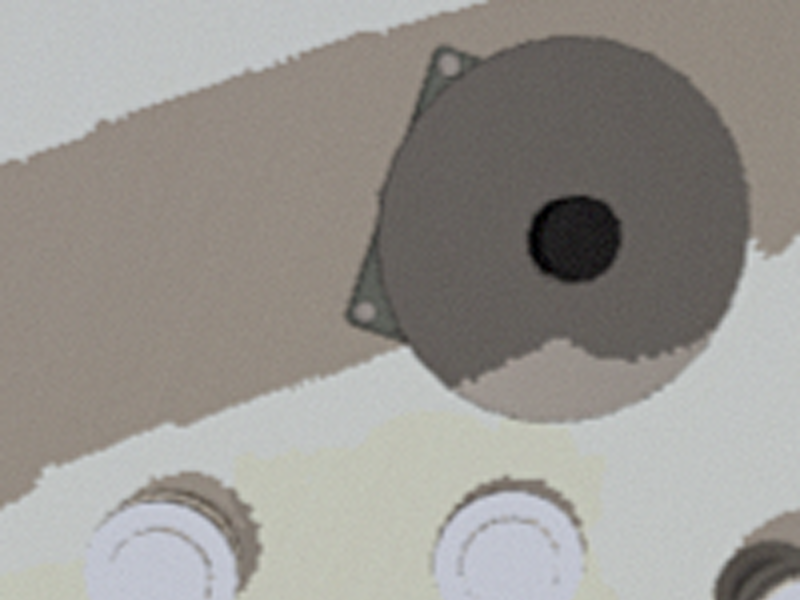

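Call:
carry_out:
  series: "2.2 2.1 1 0 1; 2.2 2.1 2 0 1; 2.1 2.2 2.5 0 1; 0 0 4 0 1; 0 0 4 0 1; 0 0 3.5 0 1; 0 0 2 0 1; 0 0 0 0 1; 0 0 0 0 1"

```text
time: 4.48
position: [0.5783, 0.3229, 0.1159]
tool_rot: [0.0, 0.663, 0.749, -0.0]
wrist_force: [0.6, -0.5, 0.5]
width: 0.0854
```

```bash
python3 -c "
from h import *
snap('wrist','w1.png');go([.5766,.3233,.106])"
```

```text
t 4.5333 pos [0.5794 0.3237 0.1178] w 0.0855 F [0.5 0.6 1.1]
[[-0.121  0.993  0.003]
 [ 0.993  0.121  0.002]
 [ 0.001  0.004 -1.   ]]
tool delta cm [-0.01 -0.29  1.18]
```

View pics/w1.png

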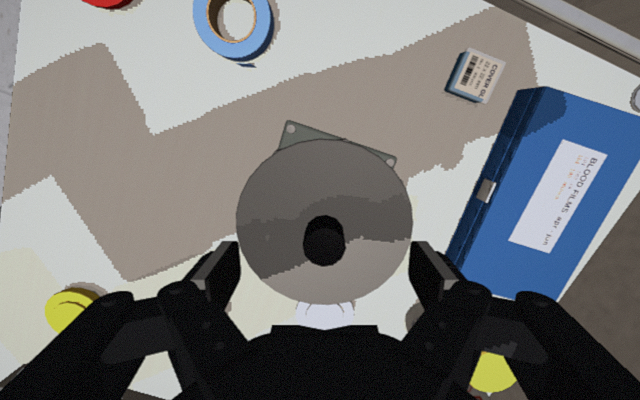

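Knob at (324,240), midway between the tips (239 and 412). Descend and close.

Call:
carry_out:
  series: "0 0 1 0 1; 0 0 0 0 0.6; 0 0 0 0 0; 0 0 0 0 0; 0 0 0 0 0; 0 0 0 0 0; 0 0 0 0 0; 0 0 0 0 0; 0 0 0 0 0"

```text
time: 5.28
position: [0.5781, 0.324, 0.1058]
tool_rot: [0.0, 0.663, 0.749, 0.001]
wrist_force: [-0.6, -0.4, 3.8]
width: 0.0215
```

Call:
carry_out:
  series: "0 0 0 0 0; 0 0 -1 0 0; 0 0 -2 0 0; 0 0 -3 0 0; 0 0 -3 0 0; 0 0 0 0 0"

```text
time: 5.78
position: [0.5803, 0.3252, 0.2019]
tool_rot: [0.002, 0.663, 0.749, 0.005]
wrist_force: [-0.2, 0.6, 0.5]
width: 0.021
```

```bash
python3 -c "
from h import *
snap('wrist','w2.png');go([.41,.32,.2])"
```

```text
t 5.8333 pos [0.5796 0.3249 0.1991] w 0.0212 F [ 0.5  0.5 -1.7]
[[-0.122  0.993  0.007]
 [ 0.993  0.122  0.004]
 [ 0.003  0.007 -1.   ]]
tool delta cm [  1.58 -16.89  -0.2 ]
```

View pics/w2.png

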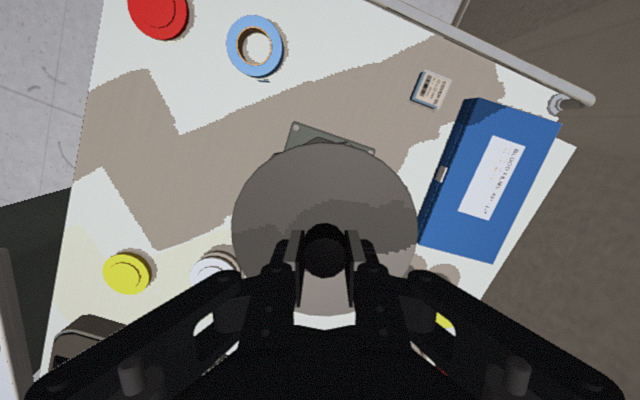

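Cover is held. Carry it to about (0.41, 0.32) and lower.

Call:
carry_out:
  series: "0.4 -3.4 0 0 0; 0.3 -3.4 0 0 0; 0.3 -3.4 0 0 0; 0.3 -3.4 0 0 0; 0.3 -3.3 0 0 0; 0 0 3.5 0 0; 0 0 3.5 0 0; 0 0 3.5 0 0; 0 0 3 0 0; 0 0 1.5 0 0"

```text
time: 6.67
position: [0.4042, 0.3163, 0.0397]
tool_rot: [-0.001, 0.662, 0.749, -0.005]
wrist_force: [-0.2, -0.6, -1.8]
width: 0.0211
```

Call:
carry_out:
  series: "0 0 0 0 0; 0 0 0 0 0; 0 0 0.4 0 0; 0 0 0.3 0 0; 0 0 0 0 0"

```text
time: 7.08
position: [0.4086, 0.3195, 0.0386]
tool_rot: [0.0, 0.663, 0.749, 0.001]
wrist_force: [-0.6, 0.7, -2.0]
width: 0.0209
```

Call:
carry_out:
  series: "0 0 0.3 0 0; 0 0 0.2 0 0; 0 0 0.2 0 0; 0 0 0 0 0"

```text
time: 7.42
position: [0.4079, 0.3189, 0.0307]
tool_rot: [-0.0, 0.663, 0.749, -0.0]
wrist_force: [0.3, 0.9, -1.2]
width: 0.0212
```

Call:
carry_out:
  series: "0 0 0.15 0 0; 0 0 0 0 0; 0 0 0 0 0"

```text
time: 7.67
position: [0.408, 0.319, 0.0294]
tool_rot: [-0.0, 0.663, 0.749, -0.0]
wrist_force: [1.0, 0.1, -1.8]
width: 0.0216
```

Call:
carry_out:
  series: "0 0 0.15 0 0; 0 0 0 0 0; 0 0 0 0 0"

```text
time: 7.92
position: [0.408, 0.3191, 0.0279]
tool_rot: [-0.0, 0.663, 0.749, -0.0]
wrist_force: [0.6, 0.0, -2.2]
width: 0.0214
```

Call:
carry_out:
  series: "0 0 0.15 0 0; 0 0 0 0 0; 0 0 0 0 0"

```text
time: 8.17
position: [0.4081, 0.3191, 0.0277]
tool_rot: [0.0, 0.663, 0.749, 0.0]
wrist_force: [-2.8, -2.6, 7.6]
width: 0.0213
```

Call:
carry_out:
  series: "0 0 0.15 0 0; 0 0 0 0 0; 0 0 0 0 0"

```text
time: 8.42
position: [0.4081, 0.3191, 0.0276]
tool_rot: [0.0, 0.663, 0.749, 0.001]
wrist_force: [-5.7, -4.3, 17.2]
width: 0.0211
```

Call:
carry_out:
  series: "0 0 0.15 0 0; 0 0 0 0 0; 0 0 0 0 0"

```text
time: 8.67
position: [0.4081, 0.3191, 0.0275]
tool_rot: [0.0, 0.663, 0.749, 0.001]
wrist_force: [-8.0, -7.1, 26.8]
width: 0.0212
```

Contact at TCP z 0.0278, so the skirt edge is 27.8 mm below the TCP and the rim at z≈0.088. Release and rise.

Call:
carry_out:
  series: "0 0 -0.4 0 0; 0 0 0 0 0; 0 0 0 0 0.5; 0 0 0 0 0.8; 0 0 0 0 1; 0 0 0 0 1; 0 0 -3 0 1; 0 0 -4 0 1; 0 0 -4 0 1; 0 0 -4 0 1"

```text
time: 9.5
position: [0.4075, 0.3187, 0.1784]
tool_rot: [-0.0, 0.663, 0.749, -0.001]
wrist_force: [1.2, -0.3, -0.3]
width: 0.0855
```

Call:
carry_out:
  series: "-3 1 -3 0 1; -3 1 0 0 1; -3 1 0 0 1; 0 1 0 0 1; 0 0 0 0 1; 0 0 0 0 1"

```text
time: 10.0
position: [0.4582, 0.236, 0.2055]
tool_rot: [-0.0, 0.663, 0.749, -0.0]
wrist_force: [0.1, -0.9, -0.0]
width: 0.0856
```

```bash
python3 -c "
from h import *
snap('wrist','w3.png');snap('top','t3.png');axes()
for X in([.5766,.3233,.088],[.5931,.1991,.017],[.4595,.1816,.031],[.408,.319,.041]): print(proj('wrist','w3.png',X),proj('top','t3.png',X))
a=cv2.imread('pics/w3.png'); b=cv2.imread('pics/t3.png')
c=np.zeros((600,800,3),np.uint8)
c[:400,:640]=a; cv2.imwrite('pics/w3v.png',a)
cv2.imwrite('pics/t3c.png',cv2.resize(b[130:280,255:415],None,fx=4,fy=4,interpolation=cv2.INTER_CUBIC))"
```

```text
t 10.1 pos [0.4574 0.2365 0.2054] w 0.0853 F [-1.2 -0.3  0.3]
[[-0.123  0.992 -0.002]
 [ 0.992  0.123 -0.   ]
 [-0.    -0.002 -1.   ]]
(np.float64(470.5941129670093), np.float64(110.83570785431688)) (np.float64(319.89777349212136), np.float64(180.95180580350163))
(np.float64(428.8785102566799), np.float64(216.95857971143744)) (np.float64(375.02473518916696), np.float64(178.24180665214814))
(np.float64(319.9872577039514), np.float64(221.945586793313)) (np.float64(383.5566095273079), np.float64(236.97508064020136))
(np.float64(285.5724041294393), np.float64(94.79283684693233)) (np.float64(321.5286834306297), np.float64(259.7567501505718))
```

View pics/w3.png

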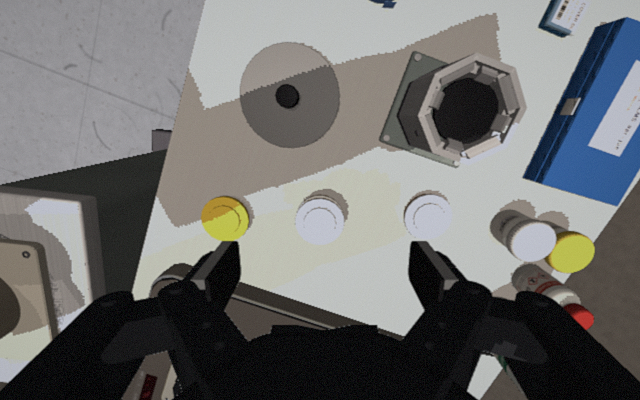

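View pics/t3c.png

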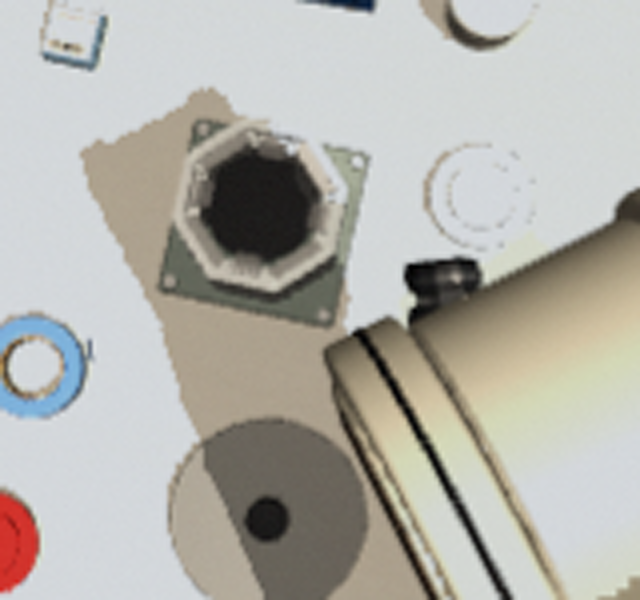

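The cover stands upright, and the open mouth is at wrist (472,109) and top crop (261,205), within about 1 mm of the assumed axis. Stack lid at wrist (321,220), dish 4 at (429,215), both unmoved. Next is the top dish of the stack.

```bash
python3 -c "
from h import *
print(atz('wrist','w3.png',321,220,.031),atz('wrist','w3.png',429,215,.017),atz('wrist','w3.png',472,109,.088),atz('top','t3.png',320.2,181.1,.088))
go([.460,.183,.015])"
```

```text
[0.46040577 0.18420446 0.031     ] [0.59267723 0.20164259 0.017     ] [0.57741849 0.32495314 0.088     ] [0.57628813 0.32265546 0.088     ]
t 10.1 pos [0.4574 0.2365 0.2054] w 0.0853 F [-1.2 -0.3  0.3]
[[-0.123  0.992 -0.002]
 [ 0.992  0.123 -0.   ]
 [-0.    -0.002 -1.   ]]
tool delta cm [-5.34 -0.37 19.04]
```

Call:
carry_out:
  series: "-2.7 -0.2 2 0 1; -2.6 -0.2 2 0 1; 0 0 4 0 1; 0 0 4 0 1; 0 0 2.5 0 1; 0 0 0 0 1; 0 0 0 0 1; 0 0 0 0 1"

```text
time: 10.77
position: [0.4614, 0.184, 0.0625]
tool_rot: [0.0, 0.662, 0.749, 0.001]
wrist_force: [0.9, -0.7, 1.3]
width: 0.0855
```

```bash
python3 -c "
from h import *
go([.460,.183,.015])"
```

```text
t 10.7667 pos [0.4614 0.184  0.0625] w 0.0855 F [ 0.9 -0.7  1.3]
[[-0.123  0.992  0.002]
 [ 0.992  0.123  0.001]
 [ 0.001  0.002 -1.   ]]
tool delta cm [-0.08 -0.16  4.75]
```

Call:
carry_out:
  series: "-0.1 -0.1 2.5 0 1; 0 0 2.2 0 1; 0 0 0 0 1; 0 0 0 0 1; 0 0 0 0 1; 0 0 0 0 1"

```text
time: 11.27
position: [0.4616, 0.1825, 0.0163]
tool_rot: [0.001, 0.663, 0.749, 0.002]
wrist_force: [-0.1, 0.6, -0.1]
width: 0.0855
```

Call:
carry_out:
  series: "0 0 0 0 0.8; 0 0 0 0 0.65; 0 0 0 0 0.55; 0 0 0 0 0.5; 0 0 0 0 0.4; 0 0 0 0 0.4; 0 0 0 0 0.4"

```text
time: 11.85
position: [0.4605, 0.182, 0.0158]
tool_rot: [0.0, 0.663, 0.749, 0.001]
wrist_force: [-1.8, -0.5, 9.8]
width: 0.0573
```

Call:
carry_out:
  series: "0 0 0 0 0; 0 0 -0.3 0 0; 0 0 -0.7 0 0; 0 0 -2 0 0; 0 0 -3 0 0; 0 0 0 0 0; 0 0 0 0 0"

```text
time: 12.43
position: [0.4615, 0.1823, 0.0762]
tool_rot: [0.001, 0.663, 0.749, 0.002]
wrist_force: [0.4, -0.9, -0.9]
width: 0.0573
```

```bash
python3 -c "
from h import *
snap('wrist','w4.png');snap('scene','s4.png')
a=cv2.imread('pics/w4.png'); b=cv2.imread('pics/s4.png')
c=np.zeros((600,640,3),np.uint8); c[:300,:]=a[100:400]; c[300:]=cv2.resize(b[180:280,330:530],(600,300),interpolation=cv2.INTER_CUBIC)[:, :].repeat(1,1) if 0 else cv2.copyMakeBorder(cv2.resize(b[180:280,330:530],(600,300),interpolation=cv2.INTER_CUBIC),0,0,0,40,0)
cv2.imwrite('pics/c4.png',c);go([.5766,.3233,.15])"
```

```text
t 12.5333 pos [0.4594 0.1815 0.074 ] w 0.0571 F [ 0.4  0.2 -0.8]
[[-0.122  0.993 -0.   ]
 [ 0.993  0.122 -0.   ]
 [-0.    -0.    -1.   ]]
tool delta cm [12.64 13.36 -7.61]
```

View pics/c4.png

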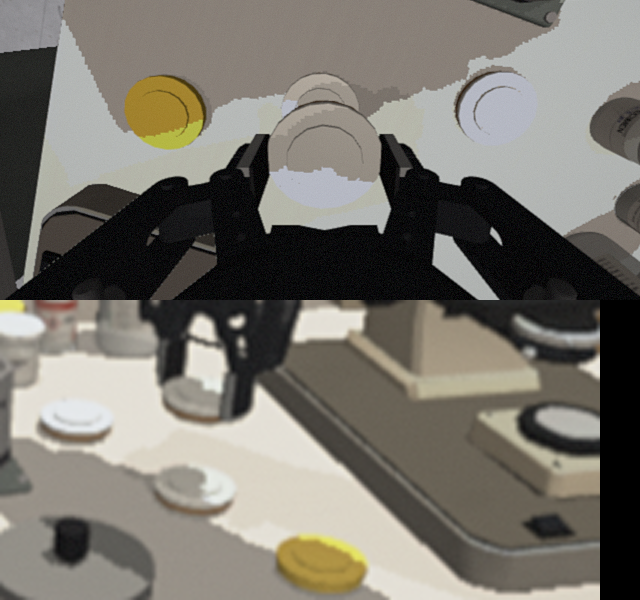

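Only the top dish came up; the lower one stays. Raised lid centre is at about wrist (324,248). I work out its offset from the TCP.

```bash
python3 -c "
from h import *
print(atz('wrist','w4.png',324,248,.0752+.0152))
im=cv2.imread('pics/w4.png'); cv2.imwrite('pics/w4c.png',cv2.resize(im[185:325,230:420],None,fx=4,fy=4,interpolation=cv2.INTER_CUBIC))"
```

```text
[0.46029549 0.18791696 0.0904    ]
```

View pics/w4c.png

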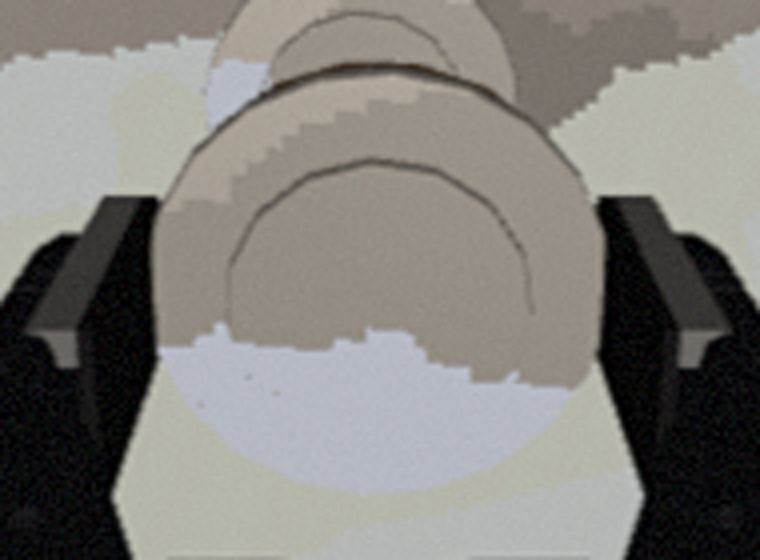

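Call:
carry_out:
  series: "0 0 -3.8 0 0; 0 0 -3.8 0 0; 2.5 2.6 0 0 0; 2.5 2.7 0 0 0; 2.5 2.6 0 0 0; 2.5 2.7 0 0 0; 2.4 2.6 0 0 0; 0 0 0 0 0; 0 0 0 0 0; 0 0 0 0 0"

```text
time: 13.37
position: [0.5744, 0.3201, 0.1479]
tool_rot: [-0.001, 0.663, 0.749, -0.002]
wrist_force: [0.1, -0.5, -0.9]
width: 0.0573
```

```bash
python3 -c "
from h import *
go([.5766,.3215,.085])"
```

```text
t 13.3667 pos [0.5744 0.3201 0.1479] w 0.0573 F [ 0.1 -0.5 -0.9]
[[-0.122  0.993 -0.004]
 [ 0.993  0.122 -0.002]
 [-0.002 -0.004 -1.   ]]
tool delta cm [0.13 0.27 6.29]
```

Call:
carry_out:
  series: "0 0.1 2.5 0 0; 0 0 2.5 0 0; 0 0 0 0 0; 0 0 0 0 0; 0 0 0 0 0; 0 0 0 0 0; 0 0 0 0 0"

```text
time: 13.95
position: [0.5776, 0.3213, 0.1024]
tool_rot: [0.001, 0.663, 0.749, 0.002]
wrist_force: [-0.4, -0.2, 0.1]
width: 0.0571
```

Call:
carry_out:
  series: "0 0 0.8 0 0; 0 0 0.4 0 0; 0 0 0 0 0; 0 0 0 0 0; 0 0 0 0 0; 0 0 0 0 0; 0 0 0 0 0; 0 0 0 0 0"

```text
time: 14.62
position: [0.5767, 0.321, 0.0883]
tool_rot: [0.0, 0.663, 0.749, 0.0]
wrist_force: [-0.3, -0.7, -0.1]
width: 0.0572
```

Call:
carry_out:
  series: "0 0 0.3 0 0; 0 0 0 0 0; 0 0 0 0 0; 0 0 0 0 0"

```text
time: 14.95
position: [0.5769, 0.3211, 0.0854]
tool_rot: [0.0, 0.663, 0.749, 0.0]
wrist_force: [0.1, -0.3, 1.4]
width: 0.0573
```

Near contact; release, rise, then look.

Call:
carry_out:
  series: "0 0 0.1 0 0; 0 0 0 0 0; 0 0 0 0 0.75; 0 0 0 0 0.85; 0 0 0 0 1; 0 0 0 0 1; 0 0 0 0 1; 0 0 -2 0 1; 0 0 -3 0 1; 0 0 -3 0 1"

```text
time: 15.78
position: [0.5756, 0.3203, 0.1634]
tool_rot: [-0.001, 0.663, 0.749, -0.002]
wrist_force: [0.5, 0.3, 0.9]
width: 0.0855
```

Call:
carry_out:
  series: "0 0 0 0 0; 0 0 0 0 0; 0 0 0 0 0; 0 0 0 0 0; 0 0 0 0 0; 0 0 0 0 0; 0 0 0 0 0"

```text
time: 16.37
position: [0.5762, 0.3207, 0.163]
tool_rot: [-0.0, 0.663, 0.749, -0.001]
wrist_force: [1.0, -0.1, 0.1]
width: 0.0007
```

```bash
python3 -c "
from h import *
snap('wrist','w5.png');go([.5766,.3233,.1])
print(proj('wrist','w5.png',[.5766,.3233,.099]),proj('wrist','w5.png',[.5766,.3233,.088]))
im=cv2.imread('pics/w5.png'); cv2.imwrite('pics/w5c.png',cv2.resize(im[150:340,220:430],None,fx=3,fy=3,interpolation=cv2.INTER_CUBIC))"
```

```text
t 16.4167 pos [0.5763 0.3208 0.1632] w 0.0002 F [ 0.3 -0.4  0.6]
[[-0.122  0.993 -0.001]
 [ 0.993  0.122 -0.001]
 [-0.001 -0.001 -1.   ]]
tool delta cm [0.25 0.07 6.32]
(np.float64(325.66694119373784), np.float64(205.27836204491084)) (np.float64(325.6057236023407), np.float64(201.02528637489112))
```

View pics/w5c.png

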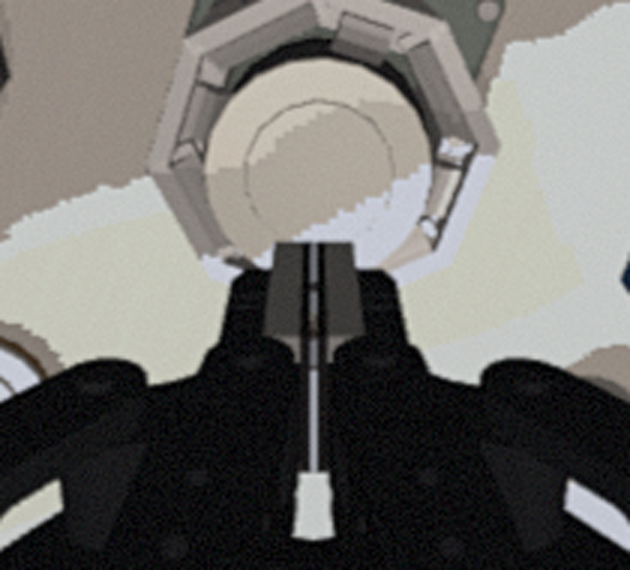

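Dish sits level and centred (lid at (326,206), predicted (326,205)). Press it.

Call:
carry_out:
  series: "0.2 0.1 3 0 0; 0 0 2.8 0 0; 0 0 0 0 0; 0 0 0 0 0; 0 0 0.3 0 0; 0 0 0.3 0 0; 0 0 0.3 0 0; 0 0 0.3 0 0; 0 0 0 0 0"

```text
time: 17.17
position: [0.5787, 0.3244, 0.0963]
tool_rot: [0.0, 0.662, 0.749, 0.002]
wrist_force: [-0.8, 0.7, 5.8]
width: -0.0002
```

Call:
carry_out:
  series: "0 0 0.3 0 0; 0 0 0.3 0 0; 0 0 0.3 0 0; 0 0 0 0 0; 0 0 0 0 0"

```text
time: 17.58
position: [0.5793, 0.3258, 0.0884]
tool_rot: [0.0, 0.662, 0.749, 0.004]
wrist_force: [-0.3, 4.0, 6.3]
width: 0.0004
```

Call:
carry_out:
  series: "-0.1 0 0.3 0 0; 0 0 0.3 0 0; 0 0 0.3 0 0; 0 0 0 0 0; 0 0 0 0 0"

```text
time: 18.0
position: [0.579, 0.3268, 0.0796]
tool_rot: [-0.001, 0.662, 0.75, 0.005]
wrist_force: [-0.8, 8.6, 5.5]
width: -0.0002
```

Call:
carry_out:
  series: "0 0 0.2 0 0; 0 0 0 0 0; 0 0 0 0 0"

```text
time: 18.25
position: [0.579, 0.3269, 0.0777]
tool_rot: [-0.001, 0.662, 0.75, 0.005]
wrist_force: [-1.2, 8.0, 5.8]
width: 0.0002
```

Call:
carry_out:
  series: "-0.1 0 0.1 0 0; -0.1 0 0.1 0 0; 0 0 0 0 0; 0 0 0 0 0"

```text
time: 18.58
position: [0.5791, 0.3269, 0.0767]
tool_rot: [-0.002, 0.661, 0.75, 0.007]
wrist_force: [-3.5, 11.5, 8.7]
width: 0.0001
```

Lateral force rose, so I release and look.

Call:
carry_out:
  series: "0.2 0 -0.3 0 0; 0 0 -1 0 0; 0 0 -2 0 0; 0 0 -3 0 0; 0 0 -3 0 0; 0 0 0 0 0; 0 0 0 0 0; 0 0 0 0 0"

```text
time: 19.25
position: [0.5775, 0.3218, 0.1654]
tool_rot: [0.0, 0.663, 0.749, 0.0]
wrist_force: [0.1, -0.5, -0.4]
width: -0.0004
```

```bash
python3 -c "
from h import *
snap('wrist','w6.png');snap('top','t6.png');go([.5766,.3233,.1])
print(proj('wrist','w6.png',[.5766,.3233,.081]),proj('wrist','w6.png',[.5766,.3233,.088]))
im=cv2.imread('pics/w6.png'); a=cv2.resize(im[140:330,220:430],None,fx=3,fy=3,interpolation=cv2.INTER_CUBIC)
cv2.imwrite('pics/w6c.png',a)"
```

```text
t 19.35 pos [0.5767 0.3215 0.1636] w -0.0003 F [ 0.1  0.5 -0.6]
[[-0.122  0.993 -0.002]
 [ 0.993  0.122 -0.001]
 [-0.001 -0.003 -1.   ]]
tool delta cm [0.19 0.03 6.36]
(np.float64(323.5460579589936), np.float64(198.90696520786636)) (np.float64(323.54252454940143), np.float64(201.3907644760633))
```

View pics/w6c.png

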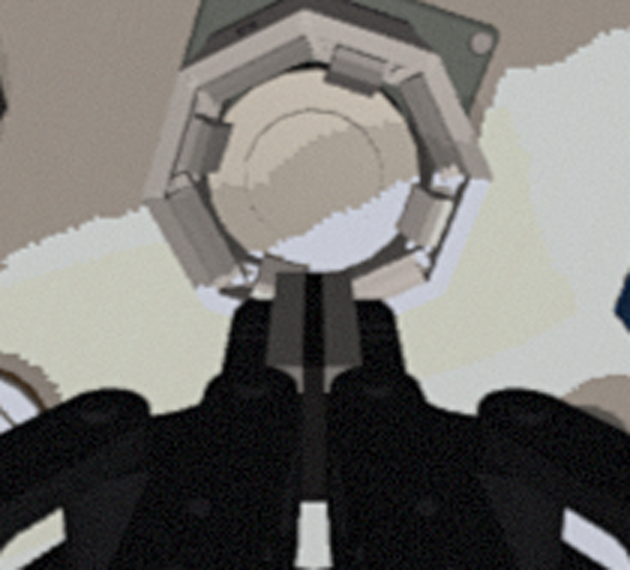

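Dish 2 is under all four catches, level and centred (324.7,198 against predicted 323.5,199). 14 pictures viewed, so from here I check mainly by image code. Now the next dish.

Call:
carry_out:
  series: "-1.9 -3.2 -1 0 1; -1.9 -3.2 -1 0 1; -1.9 -3.2 -1 0 1; -1.9 -3.2 -1 0 1; 0 0 0 0 1; 0 0 0 0 1; 0 0 0 0 1; 0 0 0 0 1"

```text
time: 20.02
position: [0.4604, 0.2315, 0.2045]
tool_rot: [-0.0, 0.663, 0.749, -0.0]
wrist_force: [0.5, 0.5, 1.1]
width: 0.0852
```

```bash
cat >> h.py <<'E'
def circ(fn,X,z,name='wrist',rad=.030,n=4):
    """fit lid outline: Hough on a x4 crop round the predicted point"""
    u,v=proj(name,fn,[X[0],X[1],z]); u2,v2=proj(name,fn,[X[0]+rad,X[1],z]); r=np.hypot(u2-u,v2-v)
    im=cv2.imread('pics/'+fn); w=int(r*2); x0,y0=int(u-w),int(v-w); x0=max(x0,0);y0=max(y0,0); c=cv2.cvtColor(im[y0:y0+2*w,x0:x0+2*w],cv2.COLOR_BGR2GRAY)
    c=cv2.createCLAHE(3,(4,4)).apply(cv2.resize(c,None,fx=4,fy=4,interpolation=cv2.INTER_CUBIC))
    h=cv2.HoughCircles(c,cv2.HOUGH_GRADIENT_ALT if 0 else cv2.HOUGH_GRADIENT,1,8,param1=60,param2=15,minRadius=int(3.6*r),maxRadius=int(4.4*r))
    print('pred',round(u,1),round(v,1),'r',round(r,1))
    if h is not None:
        for a in h[0][:n]:
            p=(x0+a[0]/4,y0+a[1]/4); print(np.round([*p,a[2]/4],1),atz(name,fn,*p,z).round(4))
E
python3 -c "
from h import *
snap('wrist','w7.png');go([.460,.183,.001])
for f in('w3.png',): circ(f,[.460,.183],.0265); circ(f,[.593,.200],.014)
circ('w7.png',[.460,.183],.014); circ('w7.png',[.593,.2],.014); circ('w7.png',[.408,.319],.015,rad=.056)"
```

```text
t 20.0667 pos [0.4605 0.2315 0.2043] w 0.0857 F [-0.1 -0.6 -0.1]
[[-0.122  0.993 -0.001]
 [ 0.993  0.122 -0.   ]
 [-0.    -0.001 -1.   ]]
tool delta cm [-4.81 -0.63 20.33]
pred 320.6 219.6 r 24.8
[319.9 221.6  25.7] [0.4595 0.1802 0.0265]
[319.9 218.9  25.4] [0.459  0.1838 0.0265]
[319.1 224.6  27.1] [0.459  0.1763 0.0265]
[321.6 224.9  26.6] [0.4621 0.1763 0.0265]
pred 428.1 215.4 r 23.7
[429.6 220.1  25. ] [0.5963 0.1941 0.014 ]
[427.9 218.9  25.3] [0.5937 0.1955 0.014 ]
[429.4 215.1  25.8] [0.5945 0.2006 0.014 ]
[427.4 215.6  25.8] [0.5921 0.1996 0.014 ]
pred 319.2 212.7 r 24.1
[318.1 216.1  23.3] [0.4592 0.1783 0.014 ]
[320.6 212.4  24.4] [0.4617 0.1836 0.014 ]
[320.9 214.4  26.4] [0.4624 0.181  0.014 ]
[315.4 216.6  26.1] [0.4559 0.1772 0.014 ]
pred 427.3 212.2 r 23.8
[428.6 215.4  23.9] [0.5956 0.1961 0.014 ]
[429.6 217.6  25.6] [0.5975 0.1933 0.014 ]
[426.1 214.9  22. ] [0.5924 0.1964 0.014 ]
[423.6 213.9  22.6] [0.589  0.1973 0.014 ]
pred 286.8 91.7 r 50.8
[288.4  92.4  51.2] [0.4098 0.3185 0.015 ]
[288.6  89.1  52.6] [0.4098 0.3219 0.015 ]
[293.1  88.6  55.6] [0.4146 0.323  0.015 ]
[287.4  86.4  50.9] [0.4082 0.3245 0.015 ]
```

Dish 1 near (0.460,0.183), dish 4 (0.594,0.198) and the cover are all unmoved. Grasp dish 1.

Call:
carry_out:
  series: "-2.4 -0.3 2 0 1; -2.4 -0.3 2 0 1; 0 0 4 0 1; 0 0 4 0 1; 0 0 3.5 0 1; 0 0 2.5 0 1; 0 0 0 0 1; 0 0 0 0 1; 0 0 0 0 1; 0 0 0 0 1"

```text
time: 20.9
position: [0.4617, 0.1836, 0.027]
tool_rot: [0.001, 0.663, 0.749, 0.002]
wrist_force: [0.4, 0.3, 0.5]
width: 0.0856
```

```bash
python3 -c "
from h import *
go([.460,.183,.0020])"
```

```text
t 20.9 pos [0.4617 0.1836 0.027 ] w 0.0856 F [0.4 0.3 0.5]
[[-0.122  0.993  0.004]
 [ 0.993  0.122  0.001]
 [ 0.001  0.004 -1.   ]]
tool delta cm [-0.04 -0.19  2.5 ]
```

Call:
carry_out:
  series: "0 -0.1 1.2 0 1; 0 0 1.1 0 1; 0 0 0 0 1; 0 0 0 0 1; 0 0 0 0 1; 0 0 0 0 1"

```text
time: 21.4
position: [0.4598, 0.183, 0.0035]
tool_rot: [0.001, 0.663, 0.749, 0.001]
wrist_force: [-0.4, -0.5, -0.2]
width: 0.0854
```

Call:
carry_out:
  series: "0 0 0 0 0.8; 0 0 0 0 0.65; 0 0 0 0 0.5; 0 0 0 0 0; 0 0 0 0 0; 0 0 0 0 0; 0 0 0 0 0"

```text
time: 21.98
position: [0.4591, 0.1827, 0.0034]
tool_rot: [0.0, 0.663, 0.749, 0.001]
wrist_force: [-1.0, -0.8, 8.5]
width: 0.057
```

Call:
carry_out:
  series: "0 0 -0.5 0 0; 0 0 -2.5 0 0; 0 0 -3.9 0 0; 0 0 -4 0 0; 0 0 -3.8 0 0; 2.5 2.7 0 0 0; 2.5 2.7 0 0 0; 2.5 2.6 0 0 0; 2.5 2.7 0 0 0; 2.4 2.7 0 0 0"

```text
time: 22.82
position: [0.5772, 0.3232, 0.1493]
tool_rot: [-0.0, 0.663, 0.749, 0.0]
wrist_force: [0.8, 0.1, -0.9]
width: 0.057
```

Call:
carry_out:
  series: "0 0 0 0 0; 0 0 0 0 0; 0 0 0 0 0; 0 0 0 0 0; 0 0 0 0 0; 0 0 0 0 0"

```text
time: 23.32
position: [0.5762, 0.3211, 0.1502]
tool_rot: [0.0, 0.663, 0.749, 0.0]
wrist_force: [-0.3, -0.0, -0.1]
width: 0.0566
```

```bash
python3 -c "
from h import *
snap('wrist','w8.png');s=go([.5766,.3215,.0865]);p=s['position']
circ('w8.png',[p[0],p[1]+.002],p[2]-.0034+.014)"
```

```text
t 23.3667 pos [0.5763 0.3213 0.1502] w 0.0565 F [-0.9 -0.6 -1.1]
[[-0.121  0.993  0.001]
 [ 0.993  0.121  0.   ]
 [ 0.     0.001 -1.   ]]
tool delta cm [0.02 0.03 6.37]
pred 325.5 251.3 r 58.2
[325.1 268.6  63.6] [0.5773 0.3133 0.1608]
[329.9 292.4  63.6] [0.5816 0.2995 0.1608]
[286.1 300.6  63.6] [0.5588 0.2916 0.1608]
[284.1 291.9  62. ] [0.5573 0.2968 0.1608]
```

Call:
carry_out:
  series: "0 0 2.5 0 0; 0 0 2 0 0; 0 0 0.8 0 0; 0 0 0 0 0; 0 0 0 0 0; 0 0 0 0 0; 0 0 0 0 0; 0 0 0 0 0"

```text
time: 24.03
position: [0.5773, 0.3224, 0.0976]
tool_rot: [0.0, 0.663, 0.749, 0.001]
wrist_force: [0.2, 0.3, -1.3]
width: 0.0568
```

Call:
carry_out:
  series: "0 0 0.4 0 0; 0 0 0.2 0 0; 0 0 0 0 0; 0 0 0 0 0; 0 0 0 0 0; 0 0 0 0 0"

```text
time: 24.53
position: [0.5765, 0.322, 0.0901]
tool_rot: [-0.0, 0.663, 0.749, -0.0]
wrist_force: [0.1, 0.2, -0.6]
width: 0.0567
```

Call:
carry_out:
  series: "0 0 0.2 0 0; 0 0 0.1 0 0; 0 0 0 0 0; 0 0 0 0 0; 0 0 0 0 0"

```text
time: 24.95
position: [0.5766, 0.322, 0.0873]
tool_rot: [0.0, 0.663, 0.749, 0.0]
wrist_force: [-1.1, 0.2, 1.1]
width: 0.0569
```

Call:
carry_out:
  series: "0 0 0.1 0 0; 0 0 0 0 0; 0 0 0 0 0; 0 0 0 0 0"

```text
time: 25.28
position: [0.5767, 0.3221, 0.0865]
tool_rot: [0.0, 0.663, 0.749, 0.0]
wrist_force: [0.1, 0.4, 3.1]
width: 0.0566
```

Call:
carry_out:
  series: "0 0 0 0 0.75; 0 0 0 0 0.85; 0 0 0 0 1; 0 0 0 0 1; 0 0 0 0 1; 0 0 -2 0 1; 0 0 -3 0 1; 0 0 -3 0 1; 0 0 0 0 0; 0 0 0 0 0"

```text
time: 26.12
position: [0.578, 0.3227, 0.169]
tool_rot: [0.001, 0.663, 0.749, 0.003]
wrist_force: [0.4, -0.9, -0.3]
width: 0.0638
```

Call:
carry_out:
  series: "0 0 0 0 0; 0 0 0 0 0; 0 0 0 0 0; 0 0 0 0 0; 0 0 0 0 0; 0 0 0 0 0"

```text
time: 26.62
position: [0.5763, 0.3218, 0.1654]
tool_rot: [-0.0, 0.663, 0.749, -0.001]
wrist_force: [-0.4, -0.0, 0.3]
width: 0.0004
```

```bash
python3 -c "
from h import *
snap('wrist','w9.png');go([.5766,.3228,.099])
circ('w5.png',[.5766,.3233],.096);circ('w9.png',[.5766,.3233],.096);circ('w9.png',[.5766,.3233],.099,rad=.0195)
im=cv2.imread('pics/w9.png'); cv2.imwrite('pics/w9c.png',cv2.resize(im[140:330,220:430],None,fx=3,fy=3,interpolation=cv2.INTER_CUBIC))"
```

```text
t 26.6667 pos [0.5764 0.3219 0.1656] w 0.0002 F [ 0.2  0.3 -0.2]
[[-0.122  0.993 -0.001]
 [ 0.993  0.122 -0.   ]
 [-0.    -0.001 -1.   ]]
tool delta cm [0.09 0.04 6.66]
pred 325.6 204.1 r 38.6
[326.4 206.4  37.2] [0.5774 0.3215 0.096 ]
[326.1 208.4  38.2] [0.5774 0.3199 0.096 ]
[326.6 211.9  41.6] [0.5781 0.3171 0.096 ]
[329.6 204.4  42.1] [0.5797 0.3234 0.096 ]
pred 325.3 204.5 r 38.1
[327.1 207.6  38.8] [0.5784 0.321  0.096 ]
[325.9 211.4  39.4] [0.5778 0.3177 0.096 ]
[325.4 208.9  37.2] [0.5771 0.3198 0.096 ]
[324.9 206.9  37.2] [0.5765 0.3214 0.096 ]
pred 325.3 205.7 r 25.1
[325.4 209.9  23.8] [0.5771 0.32   0.099 ]
[325.1 207.9  23.5] [0.5767 0.3216 0.099 ]
[325.4 211.9  27.4] [0.5773 0.3183 0.099 ]
[333.1 194.6  27.4] [0.5814 0.3329 0.099 ]
```

Same pose as the first dish before pressing; press.

Call:
carry_out:
  series: "0 0 3.5 0 0; 0 0 3 0 0; 0 0 0 0 0; 0 0 0 0 0; 0 0 0.3 0 0; 0 0 0.3 0 0; 0 0 0.3 0 0; 0 0 0.3 0 0; 0 0 0.3 0 0; 0 0 0 0 0"

```text
time: 27.5
position: [0.578, 0.3231, 0.0883]
tool_rot: [0.001, 0.663, 0.749, 0.002]
wrist_force: [1.2, 1.3, 3.9]
width: -0.0001
```

Call:
carry_out:
  series: "0 0 0.3 0 0; 0 0 0.3 0 0; 0 0 0.2 0 0; 0 0 0 0 0; 0 0 0 0 0"

```text
time: 27.92
position: [0.5767, 0.322, 0.0781]
tool_rot: [0.0, 0.663, 0.749, 0.0]
wrist_force: [2.4, 1.5, 3.4]
width: 0.0001
```

Call:
carry_out:
  series: "0 0 0.3 0 0; 0 0 0.2 0 0; 0 0 0 0 0; 0 0 0 0 0"

```text
time: 28.25
position: [0.5763, 0.3217, 0.0726]
tool_rot: [-0.0, 0.663, 0.749, -0.0]
wrist_force: [2.5, 0.6, 3.2]
width: -0.0001
```

Call:
carry_out:
  series: "0 0 -0.5 0 0; 0 0 -1 0 0; 0 0 -2 0 0; 0 0 -3 0 0; 0 0 -2.5 0 0; 0 0 0 0 0; 0 0 0 0 0; 0 0 0 0 0; 0 0 0 0 0"

```text
time: 29.0
position: [0.5752, 0.3212, 0.1613]
tool_rot: [-0.001, 0.663, 0.749, -0.002]
wrist_force: [1.0, -0.4, 0.3]
width: 0.0001
```

```bash
python3 -c "
from h import *
snap('wrist','w10.png');s=go([.46,.23,.205])
circ('w6.png',[.5766,.3233],.081,rad=.0195);circ('w10.png',[.5766,.3233],.081,rad=.0195)
im=cv2.imread('pics/w10.png'); cv2.imwrite('pics/w10c.png',cv2.resize(im[140:330,220:430],None,fx=3,fy=3,interpolation=cv2.INTER_CUBIC))
a=np.load('pics/w6.png.npz')['e'];b=np.load('pics/w10.png.npz')['e'];print(a,b)
# similarity of mouth region to w6 (seated) and w9/w5 (unseated) by template matching
def P(f): 
  u,v=proj('wrist',f,[.5766,.3233,.081]); i=cv2.imread('pics/'+f); return i[int(v)-50:int(v)+28,int(u)-55:int(u)+55]
t=P('w10.png')
for f in('w5.png','w6.png','w9.png'):
  i=cv2.imread('pics/'+f); r=cv2.matchTemplate(i,t,cv2.TM_CCOEFF_NORMED); print(f,r.max())"
```

```text
t 29.05 pos [0.5753 0.3212 0.1612] w -0.0002 F [0.3 1.1 0.1]
[[-0.122  0.993 -0.004]
 [ 0.993  0.122 -0.002]
 [-0.002 -0.004 -1.   ]]
tool delta cm [ -7.66 -12.57  -4.32]
pred 323.5 198.9 r 23.3
[324.4 199.4  23.4] [0.5773 0.323  0.081 ]
[324.4 201.6  25.4] [0.5776 0.321  0.081 ]
[332.4 187.4  24. ] [0.5826 0.334  0.081 ]
[343.1 206.1  24.5] [0.5937 0.319  0.081 ]
pred 326.9 199.7 r 23.7
[328.4 203.9  25.3] [0.5783 0.3199 0.081 ]
[333.1 187.9  24.5] [0.5803 0.3339 0.081 ]
[329.4 205.9  25.8] [0.5793 0.3183 0.081 ]
[339.1 194.6  23.6] [0.5859 0.3288 0.081 ]
[0.56843068 0.39076602 0.3075999 ] [0.56667534 0.39039654 0.30347229]
w5.png 0.61676073
w6.png 0.8773783
w9.png 0.76433134
```

Image match says seated; confirm by touch (seated lid top at 0.081, unseated 0.099).

Call:
carry_out:
  series: "0 0 3.5 0 0; 0 0 2.5 0 0; 0 0 0 0 0; 0 0 1 0 0; 0 0 0.4 0 0; 0 0 0 0 0; 0 0 0 0 0; 0 0 0 0 0; 0 0 0 0 0"

```text
time: 29.8
position: [0.5772, 0.3224, 0.0905]
tool_rot: [0.0, 0.663, 0.749, 0.001]
wrist_force: [-0.7, -0.4, -0.7]
width: -0.0002
```

Call:
carry_out:
  series: "0 0 0.3 0 0; 0 0 0 0 0; 0 0 0 0 0; 0 0 0 0 0; 0 0 0 0 0"

```text
time: 30.22
position: [0.5765, 0.3219, 0.0861]
tool_rot: [0.0, 0.663, 0.749, 0.0]
wrist_force: [-0.5, 1.0, -0.0]
width: 0.0005
```

Call:
carry_out:
  series: "0 0 0.3 0 0; 0 0 0 0 0; 0 0 0 0 0; 0 0 0 0 0; 0 0 0 0 0"

```text
time: 30.63
position: [0.5765, 0.322, 0.0831]
tool_rot: [-0.0, 0.663, 0.749, -0.0]
wrist_force: [-0.3, -0.5, -0.5]
width: -0.0001
```

Call:
carry_out:
  series: "0 0 0.3 0 0; 0 0 0 0 0; 0 0 0 0 0; 0 0 0 0 0; 0 0 0 0 0"

```text
time: 31.05
position: [0.577, 0.3222, 0.0808]
tool_rot: [0.0, 0.663, 0.749, 0.001]
wrist_force: [0.7, 0.1, 2.6]
width: -0.0001
```

Call:
carry_out:
  series: "0 0 -2 0 0; 0 0 -3 0 0; 0 0 -4 0 0; -1.9 -3 -1 0 1; -1.9 -3 -1 0 1; -1.9 -3 -1 0 1; -1.9 -3 -1 0 1; 0 0 0 0 1; 0 0 0 0 1; 0 0 0 0 1"

```text
time: 31.88
position: [0.4671, 0.2321, 0.2103]
tool_rot: [0.0, 0.663, 0.749, 0.001]
wrist_force: [-0.3, 0.4, -0.8]
width: 0.0833
```

```bash
python3 -c "
from h import *
snap('wrist','w11.png');snap('top','t11.png');snap('scene','s11.png');go([.593,.199,.06])
circ('w11.png',[.593,.199],.014);circ('w11.png',[.593,.199],.017,rad=.0195); circ('w11.png',[.408,.319],.015,rad=.056)
# top: local shift of dish_4 and cover against earlier top pictures
a=cv2.imread('pics/t3.png');b=cv2.imread('pics/t11.png')
for n,(u,v,r,R_) in dict(dish4=(375,178,17,30),cover=(316,253,16,30)).items():
  t=a[v-r:v+r,u-r:u+r]; m=cv2.matchTemplate(b[v-R_:v+R_,u-R_:u+R_],t,cv2.TM_CCOEFF_NORMED); _,mx,_,l=cv2.minMaxLoc(m); print(n,mx,l[0]+r-R_,l[1]+r-R_)
"
```

```text
t 32.0333 pos [0.4674 0.2325 0.2094] w 0.0855 F [-0.2  1.4 -0.4]
[[-0.122  0.993 -0.   ]
 [ 0.993  0.122 -0.   ]
 [-0.    -0.    -1.   ]]
tool delta cm [-4.86 12.06 14.94]
pred 420.0 211.3 r 23.4
[421.4 214.6  24.2] [0.5958 0.1948 0.014 ]
[423.4 213.9  25.4] [0.5981 0.1961 0.014 ]
[419.4 214.1  25.1] [0.5931 0.1952 0.014 ]
[422.6 210.6  25.4] [0.5962 0.2002 0.014 ]
pred 420.7 212.0 r 15.4
[421.9 214.1  15. ] [0.595  0.1965 0.017 ]
[420.6 206.1  16. ] [0.5912 0.2066 0.017 ]
[421.6 216.1  16.6] [0.5953 0.1938 0.017 ]
[425.9 206.4  15.2] [0.5977 0.2071 0.017 ]
pred 281.2 91.9 r 50.0
[285.9  90.9  53.5] [0.4131 0.3208 0.015 ]
[280.9  92.1  52.1] [0.4076 0.3188 0.015 ]
[282.6  88.1  51.6] [0.4092 0.3232 0.015 ]
[283.9  89.9  51. ] [0.4108 0.3215 0.015 ]
dish4 0.4252551198005676 0 -5
cover 0.9605145454406738 1 -1
```

Touch at 0.081 confirms dish 1 is seated. Dish 4 is still at about (0.594,0.199); grasp it.

Call:
carry_out:
  series: "-1.2 3 1 0 1; -1.2 3 1 0 1; -1.2 3 1 0 1; -1.3 3.1 1 0 1; 0 0 4 0 1; 0 0 4 0 1; 0 0 4 0 1; 0 0 2 0 1; 0 0 0 0 1; 0 0 0 0 1"

```text
time: 32.87
position: [0.5919, 0.1979, 0.0278]
tool_rot: [-0.001, 0.662, 0.749, -0.002]
wrist_force: [-0.3, 0.7, 0.4]
width: 0.0855
```

Call:
carry_out:
  series: "0 0 0 0 1; 0 0 0 0 1; 0 0 0 0 1"

```text
time: 33.12
position: [0.5947, 0.1988, 0.0327]
tool_rot: [0.001, 0.663, 0.749, 0.002]
wrist_force: [0.2, -0.3, -0.4]
width: 0.0853
```

```bash
python3 -c "
from h import *
snap('wrist','w12.png');s=go([.5935,.199,.0025])
circ('w12.png',[.5935,.199],.014)"
```

```text
t 33.1667 pos [0.5944 0.1986 0.0325] w 0.0854 F [0.1 0.7 0.2]
[[-0.122  0.993  0.004]
 [ 0.993  0.122  0.001]
 [ 0.001  0.004 -1.   ]]
tool delta cm [ 0.04 -0.1   3.  ]
pred 322.6 231.7 r 48.6
[322.4 238.4  51.2] [0.5939 0.1946 0.014 ]
[322.4 235.1  50.9] [0.5936 0.1967 0.014 ]
[321.4 232.6  48.4] [0.5928 0.1983 0.014 ]
[322.4 230.6  47.3] [0.5933 0.1997 0.014 ]
```

Call:
carry_out:
  series: "0 0 1.5 0 1; 0 0 1.0 0 1; 0 0 0 0 1; 0 0 0 0 1; 0 0 0 0 1; 0 0 0 0 1; 0 0 0 0 1; 0 0 0 0 1"

```text
time: 33.83
position: [0.5931, 0.1981, 0.0056]
tool_rot: [0.0, 0.663, 0.749, 0.0]
wrist_force: [-0.0, 0.1, -0.2]
width: 0.0854
```

Call:
carry_out:
  series: "0 0 0.3 0 1; 0 0 0 0 1; 0 0 0 0 1; 0 0 0 0 0.8; 0 0 0 0 0.65; 0 0 0 0 0.5; 0 0 0 0 0; 0 0 0 0 0; 0 0 0 0 0; 0 0 0 0 0"

```text
time: 34.67
position: [0.5933, 0.1982, 0.0029]
tool_rot: [0.0, 0.663, 0.749, 0.001]
wrist_force: [-0.6, -0.5, 6.1]
width: 0.057
```

Call:
carry_out:
  series: "0 0 -0.5 0 0; 0 0 -2.5 0 0; 0 0 -3.9 0 0; 0 0 -4 0 0; 0 0 -3.8 0 0; 3.1 0 0 0 0; 3.1 0 0 0 0; 3.1 -0.1 0 0 0; 3.1 0 0 0 0; 0 0 0 0 0"

```text
time: 35.5
position: [0.5749, 0.3266, 0.1484]
tool_rot: [-0.001, 0.66, 0.751, 0.001]
wrist_force: [0.3, -0.9, -0.8]
width: 0.0568
```

Call:
carry_out:
  series: "0 0 0 0 0; 0 0 0 0 0; 0 0 0 0 0; 0 0 0 0 0; 0 0 0 0 0"

```text
time: 35.92
position: [0.577, 0.3197, 0.1491]
tool_rot: [-0.0, 0.663, 0.748, -0.0]
wrist_force: [-0.1, -0.5, 0.2]
width: 0.057
```

Call:
carry_out:
  series: "0 0 2.5 0 0; 0 0 2 0 0; 0 0 0.8 0 0; 0 0 0 0 0; 0 0 0 0 0; 0 0 0 0 0; 0 0 0 0 0; 0 0 0 0 0"

```text
time: 36.58
position: [0.5774, 0.3214, 0.0976]
tool_rot: [0.0, 0.663, 0.749, 0.001]
wrist_force: [-1.2, 0.6, -0.3]
width: 0.0568
```

Call:
carry_out:
  series: "0 0 0.4 0 0; 0 0 0.2 0 0; 0 0 0.2 0 0; 0 0 0 0 0; 0 0 0 0 0; 0 0 0 0 0"

```text
time: 37.08
position: [0.5766, 0.3209, 0.088]
tool_rot: [-0.0, 0.663, 0.749, -0.0]
wrist_force: [-0.4, 0.1, -0.1]
width: 0.0569
```

Call:
carry_out:
  series: "0 0 0.1 0 0; 0 0 0 0 0; 0 0 0 0 0; 0 0 0 0 0"

```text
time: 37.42
position: [0.5766, 0.3209, 0.0871]
tool_rot: [0.0, 0.663, 0.749, 0.0]
wrist_force: [0.3, 0.1, -0.9]
width: 0.0571
```

Call:
carry_out:
  series: "0 0 0.1 0 0; 0 0 0 0 0; 0 0 0 0 0; 0 0 0 0 0"

```text
time: 37.75
position: [0.5767, 0.321, 0.0864]
tool_rot: [0.0, 0.663, 0.749, 0.0]
wrist_force: [-0.7, 0.0, 1.4]
width: 0.0568
```

Contact; release, close, check and press.

Call:
carry_out:
  series: "0 0 0.1 0 0; 0 0 0 0 0.75; 0 0 0 0 0.85; 0 0 0 0 1; 0 0 0 0 1; 0 0 0 0 1; 0 0 -2 0 1; 0 0 -3 0 1; 0 0 -3 0 1; 0 0 0 0 0"

```text
time: 38.58
position: [0.5798, 0.3227, 0.1725]
tool_rot: [0.002, 0.663, 0.749, 0.006]
wrist_force: [0.6, 0.6, 1.6]
width: 0.0756
```

Call:
carry_out:
  series: "0.1 0 0 0 0; 0 0 0 0 0; 0 0 0 0 0; 0 0 0 0 0; 0 0 0 0 0; 0 0 0 0 0; 0 0 0 0 0"

```text
time: 39.17
position: [0.5763, 0.3218, 0.1644]
tool_rot: [-0.0, 0.663, 0.749, -0.001]
wrist_force: [0.6, 0.2, 0.2]
width: -0.0002
```

```bash
python3 -c "
from h import *
snap('wrist','w13.png');go([.5766,.3228,.099])
circ('w13.png',[.5766,.3233],.096);circ('w13.png',[.5766,.3233],.099,rad=.0195)
def P(f): 
  u,v=proj('wrist',f,[.5766,.3233,.088]); i=cv2.imread('pics/'+f); return i[int(v)-50:int(v)+28,int(u)-55:int(u)+55]
t=P('w13.png')
for f in('w5.png','w6.png','w9.png','w10.png'):
  i=cv2.imread('pics/'+f); r=cv2.matchTemplate(i,t,cv2.TM_CCOEFF_NORMED); print(f,r.max())"
```

```text
t 39.2167 pos [0.5764 0.3218 0.1646] w 0.0002 F [-0.7  0.2 -0.7]
[[-0.122  0.993 -0.001]
 [ 0.993  0.122 -0.   ]
 [-0.    -0.001 -1.   ]]
tool delta cm [0.1  0.04 6.56]
pred 325.2 204.8 r 38.3
[326.1 207.6  37.7] [0.5776 0.3211 0.096 ]
[325.9 205.4  37.4] [0.5772 0.3229 0.096 ]
[322.4 204.9  40.8] [0.5744 0.323  0.096 ]
[328.6 204.6  40.2] [0.5792 0.3238 0.096 ]
pred 325.2 206.0 r 25.3
[326.1 207.1  23.2] [0.5774 0.3225 0.099 ]
[327.1 208.9  24.8] [0.5783 0.3212 0.099 ]
[326.4 204.9  23.2] [0.5774 0.3243 0.099 ]
[328.1 206.1  25.4] [0.5788 0.3235 0.099 ]
w5.png 0.8023969
w6.png 0.7342421
w9.png 0.93241507
w10.png 0.7861965
```

Call:
carry_out:
  series: "0 0 3.5 0 0; 0 0 2.9 0 0; 0 0 0 0 0; 0 0 0 0 0; 0 0 0.3 0 0; 0 0 0.3 0 0; 0 0 0.3 0 0; 0 0 0.3 0 0; 0 0 0.3 0 0; 0 0 0 0 0"

```text
time: 40.05
position: [0.5778, 0.3227, 0.088]
tool_rot: [0.001, 0.663, 0.749, 0.002]
wrist_force: [1.5, 2.0, 4.2]
width: -0.0
```

Call:
carry_out:
  series: "0 0 0.3 0 0; 0 0 0.3 0 0; 0 0 0.2 0 0; 0 0 0 0 0; 0 0 0 0 0"

```text
time: 40.47
position: [0.5768, 0.322, 0.0781]
tool_rot: [0.0, 0.663, 0.749, 0.0]
wrist_force: [2.6, 1.9, 3.5]
width: -0.0
```

Call:
carry_out:
  series: "0 0 0.3 0 0; 0 0 0.1 0 0; 0 0 0 0 0; 0 0 0 0 0"

```text
time: 40.8
position: [0.5767, 0.322, 0.074]
tool_rot: [0.0, 0.663, 0.749, 0.0]
wrist_force: [2.5, 1.0, 3.5]
width: 0.0001
```

Call:
carry_out:
  series: "0 0 -0.5 0 0; 0 0 -1.2 0 0; 0 0 0 0 0; 0 0 0 0 0; 0 0 0 0 0; 0 0 0.5 0 0; 0 0 0.3 0 0; 0 0 0 0 0; 0 0 0 0 0; 0 0 0 0 0"

```text
time: 41.63
position: [0.5762, 0.3218, 0.0826]
tool_rot: [-0.0, 0.663, 0.749, -0.0]
wrist_force: [0.8, -0.3, -0.6]
width: 0.0001
```

Call:
carry_out:
  series: "0 0 0.2 0 0; 0 0 0 0 0; 0 0 0 0 0; 0 0 0 0 0; 0 0 0 0 0"

```text
time: 42.05
position: [0.5765, 0.3219, 0.0812]
tool_rot: [0.0, 0.663, 0.749, 0.0]
wrist_force: [0.4, 0.6, -0.2]
width: 0.0001
```

Call:
carry_out:
  series: "0 0 -2 0 0; 0 0 -3 0 0; 0 0 -3.5 0 0; 0 0 0 0 0; 0 0 0 0 0; 0 0 0 0 0; 0 0 0 0 0; 0 0 0 0 0"

```text
time: 42.72
position: [0.5755, 0.3214, 0.1642]
tool_rot: [-0.001, 0.663, 0.749, -0.002]
wrist_force: [0.5, -0.1, -0.0]
width: 0.0002
```

```bash
python3 -c "
from h import *
snap('wrist','w14.png');go([.46,.25,.22])
im=cv2.imread('pics/w14.png'); cv2.imwrite('pics/w14c.png',cv2.resize(im[130:330,60:440],None,fx=2,fy=2,interpolation=cv2.INTER_CUBIC))"
```

```text
t 42.7667 pos [0.5757 0.3215 0.1644] w 0.0002 F [-0.3  0.3  0.5]
[[-0.122  0.993 -0.003]
 [ 0.993  0.122 -0.002]
 [-0.001 -0.003 -1.   ]]
tool delta cm [ -5.69 -12.37  -5.52]
```

View pics/w14c.png

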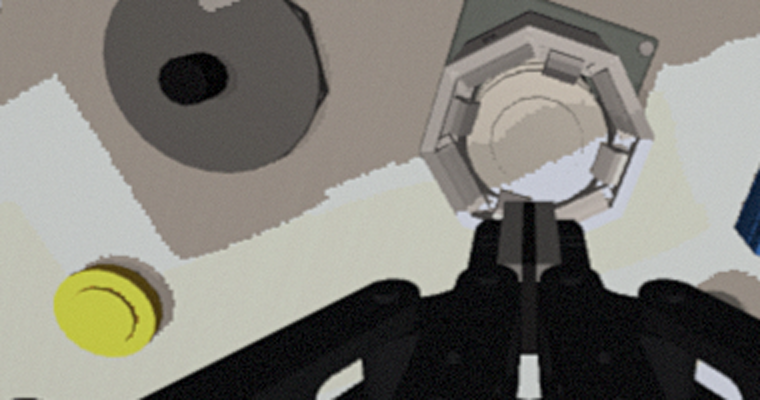

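All three dishes show one lid level under the four catches (lid centre in the crop at (537,137)), and the cover stands on the cart with its knob at (180,79). Now locate the knob precisely.

Call:
carry_out:
  series: "-0.8 -3.2 -0.7 0 1; -0.8 -3.2 -0.7 0 1; -0.8 -3.2 -0.7 0 1; -0.9 -3.3 -0.7 0 1; -0.9 -3.3 -0.7 0 1; 0 0 0 0 1; 0 0 0 0 1; 0 0 0 0 1; 0 0 0 0 1; 0 0 0 0 1"

```text
time: 43.6
position: [0.4218, 0.2609, 0.2006]
tool_rot: [-0.0, 0.663, 0.749, -0.0]
wrist_force: [0.1, 1.4, 0.3]
width: 0.0856
```

```bash
python3 -c "
from h import *
snap('wrist','w15.png');snap('top','t15.png');go([.408,.319,.15])
for n,f in(('wrist','w15.png'),('top','t15.png')):
  u,v=proj(n,f,[.408,.319,.041]); print('pred top',u,v)
  g=cv2.cvtColor(cv2.imread('pics/'+f),cv2.COLOR_BGR2GRAY); r=40 if n=='wrist' else 14
  x0,y0=int(u)-r,int(v)-r; c=(g[y0:y0+2*r,x0:x0+2*r]<45).astype(np.uint8)
  k,l,st,ce=cv2.connectedComponentsWithStats(c)
  for i in range(1,k):
    if st[i,4]>15: print(n,st[i],ce[i]+[x0,y0],'xy mid-height',atz(n,f,*(ce[i]+[x0,y0]),.034).round(4))
circ('w15.png',[.408,.319],.015,rad=.056)
circ('w15.png',[.408,.319],.041,rad=.012)
"
```

```text
t 43.7 pos [0.4216 0.2608 0.2005] w 0.0853 F [-0.7  0.4 -0.6]
[[-0.122  0.993 -0.001]
 [ 0.993  0.122 -0.   ]
 [-0.    -0.001 -1.   ]]
tool delta cm [ 5.95 -0.63  5.05]
pred top 317.9441350670254 124.34227351525891
wrist [ 31  30  22  23 388] [318.40721649 124.70876289] xy mid-height [0.4084 0.3184 0.034 ]
pred top 321.5286834306297 259.7567501505718
top [ 4 15  6 13 25] [313.28 266.04] xy mid-height [0.3935 0.3373 0.034 ]
pred 318.4 123.5 r 49.7
[319.1 121.9  50.8] [0.4086 0.3209 0.015 ]
[316.9 122.1  51.3] [0.4061 0.3203 0.015 ]
[318.9 124.1  49.4] [0.4086 0.3184 0.015 ]
[322.6 121.9  52.4] [0.4125 0.3214 0.015 ]
pred 317.9 124.3 r 11.6
[318.1 125.4  11.2] [0.4083 0.318  0.041 ]
[318.4 123.4  12.6] [0.4083 0.32   0.041 ]
[320.9 124.1  12.6] [0.411  0.3196 0.041 ]
[320.1 126.1  11.2] [0.4104 0.3175 0.041 ]
```

Cover unmoved at (0.408,0.319). Grasp the knob.

Call:
carry_out:
  series: "3 -0.3 2 0 1; 2.9 -0.3 2 0 1; 0 0 4 0 1; 0 0 4 0 1; 0 0 3 0 1; 0 0 0 0 1; 0 0 0 0 1; 0 0 0 0 1; 0 0 0 0 1; 0 0 0 0 1"

```text
time: 44.53
position: [0.4095, 0.3195, 0.0535]
tool_rot: [0.0, 0.663, 0.749, 0.002]
wrist_force: [0.3, 0.6, 0.2]
width: 0.0858
```

Call:
carry_out:
  series: "0 0 1 0 1; 0 0 0.8 0 1; 0 0 0 0 1; 0 0 0 0 1; 0 0 0 0 1; 0 0 0 0 1; 0 0 0 0 1"

```text
time: 45.12
position: [0.4079, 0.3185, 0.0333]
tool_rot: [0.0, 0.663, 0.749, 0.0]
wrist_force: [0.7, -0.2, -0.1]
width: 0.0852
```

Call:
carry_out:
  series: "0 0 0.4 0 1; 0 0 0 0 1; 0 0 0 0 0.5; 0 0 0 0 0; 0 0 0 0 0; 0 0 0 0 0; 0 0 0 0 0; 0 0 0 0 0; 0 0 0 0 0; 0 0 0 0 0"

```text
time: 45.95
position: [0.408, 0.3185, 0.0295]
tool_rot: [0.0, 0.663, 0.749, 0.0]
wrist_force: [-0.7, -0.0, 4.2]
width: 0.021
```

Call:
carry_out:
  series: "0 0 -1 0 0; 0 0 -3 0 0; 0 0 -4 0 0; 0 0 -4 0 0; 0 0 -4 0 0; 0 0 -1 0 0; 0 0 0 0 0; 0 0 0 0 0; 0 0 0 0 0; 0 0 0 0 0"

```text
time: 46.78
position: [0.4063, 0.3172, 0.1964]
tool_rot: [-0.0, 0.663, 0.749, -0.003]
wrist_force: [-0.2, -0.8, -1.9]
width: 0.0214
```

```bash
python3 -c "
from h import *
go([.577,.3235,.2])"
```

```text
t 46.7833 pos [0.4063 0.3172 0.1964] w 0.0214 F [-0.2 -0.8 -1.9]
[[-0.122  0.993 -0.004]
 [ 0.993  0.122 -0.003]
 [-0.003 -0.005 -1.   ]]
tool delta cm [-1.46 17.02 -0.44]
```

Call:
carry_out:
  series: "-0.4 3.4 0 0 0; -0.3 3.4 0 0 0; -0.3 3.4 0 0 0; -0.3 3.4 0 0 0; -0.3 3.3 0 0 0; 0 0 0 0 0; 0 0 3 0 0; 0 0 3 0 0; 0 0 0 0 0; 0 0 0 0 0"

```text
time: 47.62
position: [0.5746, 0.3216, 0.1349]
tool_rot: [-0.002, 0.663, 0.749, -0.005]
wrist_force: [0.5, 0.4, -1.7]
width: 0.0211
```

Call:
carry_out:
  series: "0 0 0 0 0; 0 0 0 0 0; 0 0 0 0 0; 0 0 0 0 0; 0 0 0 0 0; 0 0 0 0 0"

```text
time: 48.12
position: [0.5777, 0.3233, 0.1401]
tool_rot: [0.0, 0.663, 0.749, 0.001]
wrist_force: [-0.1, 0.0, -2.5]
width: 0.0207
```

Call:
carry_out:
  series: "0 0 0.8 0 0; 0 0 0.6 0 0; 0 0 0 0 0; 0 0 0 0 0; 0 0 0 0 0; 0 0 0 0 0; 0 0 0 0 0; 0 0 0 0 0; 0 0 0 0 0; 0 0 0 0 0"

```text
time: 48.95
position: [0.5775, 0.3231, 0.1253]
tool_rot: [0.0, 0.663, 0.749, 0.0]
wrist_force: [-0.3, 1.1, -2.1]
width: 0.021
```

Call:
carry_out:
  series: "0 0 0.3 0 0; 0 0 0.3 0 0; 0 0 0.2 0 0; 0 0 0 0 0; 0 0 0 0 0; 0 0 0 0 0; 0 0 0 0 0"

```text
time: 49.53
position: [0.5775, 0.3231, 0.1172]
tool_rot: [0.0, 0.663, 0.749, 0.0]
wrist_force: [0.2, -0.5, -2.4]
width: 0.0209
```

Call:
carry_out:
  series: "0 0 0.2 0 0; 0 0 0.2 0 0; 0 0 0 0 0; 0 0 0 0 0; 0 0 0 0 0"

```text
time: 49.95
position: [0.5773, 0.323, 0.113]
tool_rot: [-0.0, 0.663, 0.749, -0.0]
wrist_force: [-0.1, 0.2, -0.9]
width: 0.0209
```

Call:
carry_out:
  series: "0 0 0.2 0 0; 0 0 0.2 0 0; 0 0 0 0 0; 0 0 0 0 0; 0 0 0 0 0"

```text
time: 50.37
position: [0.5773, 0.323, 0.109]
tool_rot: [-0.0, 0.663, 0.749, -0.0]
wrist_force: [-0.3, 0.2, -1.6]
width: 0.0213
```

Call:
carry_out:
  series: "0 0 0.15 0 0; 0 0 0 0 0; 0 0 0 0 0; 0 0 0 0 0"

```text
time: 50.7
position: [0.5774, 0.3231, 0.1077]
tool_rot: [0.0, 0.663, 0.749, 0.0]
wrist_force: [0.0, -0.1, -0.8]
width: 0.0211
```

Call:
carry_out:
  series: "0 0 0.15 0 0; 0 0 0 0 0; 0 0 0 0 0; 0 0 0 0 0"

```text
time: 51.03
position: [0.5775, 0.3231, 0.1076]
tool_rot: [0.0, 0.663, 0.749, 0.001]
wrist_force: [-2.2, -0.8, 6.0]
width: 0.021
```

Call:
carry_out:
  series: "0 0 0.1 0 0; 0 0 0 0 0; 0 0 0 0 0; 0 0 0 0 0"

```text
time: 51.37
position: [0.5775, 0.3231, 0.1076]
tool_rot: [0.0, 0.663, 0.749, 0.001]
wrist_force: [-3.7, -2.0, 9.3]
width: 0.021
```

Seats at 0.1076 (predicted 0.1075). Release, withdraw and check.

Call:
carry_out:
  series: "0 0 -0.2 0 0; 0 0 0 0 0.5; 0 0 0 0 0.8; 0 0 0 0 1; 0 0 0 0 1; 0 0 -2 0 1; 0 0 -3 0 1; 0 0 -4 0 1; -1 -3 -2 0 1; -1 -3 0 0 1"

```text
time: 52.2
position: [0.5239, 0.2979, 0.2225]
tool_rot: [0.002, 0.663, 0.749, 0.006]
wrist_force: [-0.3, 0.7, 0.9]
width: 0.0852
```

Call:
carry_out:
  series: "-3 -1 0 0 1; -3 -1 0 0 1; -3 0 0 0 1; 0 0 0 0 1; 0 0 0 0 1; 0 0 0 0 1; 0 0 0 0 1"

```text
time: 52.78
position: [0.5116, 0.205, 0.217]
tool_rot: [-0.0, 0.662, 0.749, 0.0]
wrist_force: [-0.8, 0.8, -0.0]
width: 0.0853
```

```bash
python3 -c "
from h import *
snap('scene','s16.png');snap('top','t16.png');snap('wrist','w16.png');axes()
# knob top again + comparison with the start pictures
for n,a,b,(u,v) in(('top','t0.png','t16.png',(319.6,179.1)),('scene','s0.png','s16.png',(313.4,187.8))):
  A=cv2.imread('pics/'+a);B=cv2.imread('pics/'+b);u,v=int(u),int(v);r=9
  t=A[v-r:v+r,u-r:u+r];m=cv2.matchTemplate(B[v-2*r:v+2*r,u-2*r:u+2*r],t,cv2.TM_CCOEFF_NORMED);_,mx,_,l=cv2.minMaxLoc(m);print(n,mx,l[0]-r,l[1]-r)
s=cv2.imread('pics/s16.png');t=cv2.imread('pics/t16.png')
c=np.vstack([cv2.resize(s[170:310,230:460],(640,390),interpolation=cv2.INTER_CUBIC)[:300],cv2.resize(t[90:300,220:430],(640,640))[120:420]]);cv2.imwrite('pics/c16.png',c)"
```

```text
t 52.9333 pos [0.5114 0.2051 0.2167] w 0.0852 F [-1.  -0.8  0.1]
[[-0.123  0.992 -0.   ]
 [ 0.992  0.123 -0.   ]
 [ 0.    -0.    -1.   ]]
top 0.9407519698143005 0 1
scene 0.9491326212882996 0 0
```

View pics/c16.png

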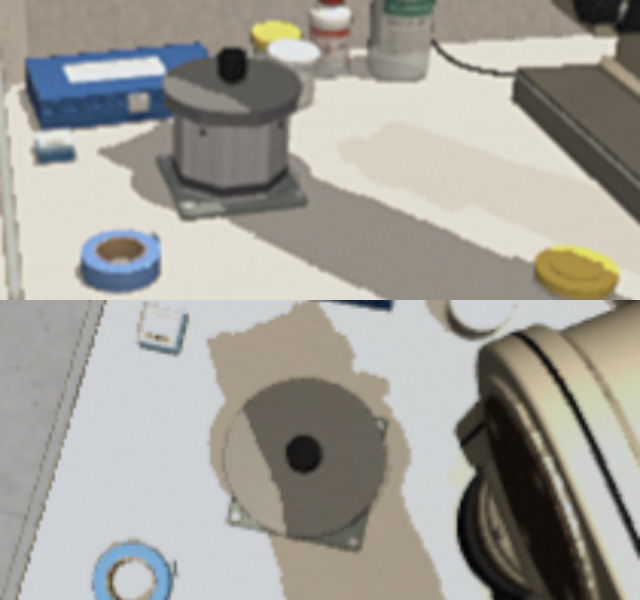

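Cover is seated level on the magazine, with its knob within 1 px of the start in both views. No dishes are left on the cart and the bystanders are in place.

```bash
python3 -c "
from h import *
print(order.sign_off())"
```

```text
the job is handed in; nothing more can be done
None
```

I carried out the whole job and handed it in at about 53 s of simulated time. There were three dishes: two stacked and one alone.

**What I did**
- I lifted the dust cover off and stood it upright on the cart at about (0.41, 0.32).
- I loaded the top dish of the stack, then the bottom one, then the single dish, pressing each one down past the catches.
- I put the cover back on the rim.

**Last checks**
- **Catches:** Pictures after the first and third dishes showed the lid level under all four catches. After the second dish, a fingertip touch met the lid at z = 0.081, the seated height (an unseated lid would be at 0.099).
- **Cover:** It seated at TCP z = 0.1076, against a predicted 0.1075. Its knob is within 1 pixel of where it started in both fixed cameras, and the plate looks level.
- **Rest of the cart:** No dish is left in view, and the tape roll, cover-glass box and pot look unmoved in the last picture.

**What disagreed or is less certain**
- **First press:** It showed a sideways force of up to about 11 N while the tip was 3–4 mm off centre. I backed off, and the dish was seated properly.
- **Later presses:** They read only 3–4 N at the moments I sampled, so I never recorded the peak snap force.
- **Third dish:** My repeat touch stopped at 0.0812 just before contact, so for that one only the picture confirms it is seated.
- **Image code:** The circle fit scattered by a few millimetres, and a top-view match for the single dish failed. I used the wrist view for that dish instead.

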